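Tighten a column's gland nut with a ratchet ring wrench

ROBOT

A 6-joint arm with a two-finger parallel gripper is mounted at the origin on the work surface. World frame = base frame: x ahead of the robot, y to its left, z up, the work surface at z = 0. Lengths are in m, angles in rad, forces in N, time in s.
With the tool pointing down it reaches from about 0.25 to 0.725 m from the base axis. Payload 9.7 kg.
Tool frame: the origin (TCP) lies at the very end of the fingers, on their centre line; the grasp point (between the pads) lies 19 mm behind it; z points along the fingers, y is the direction in which the jaws open and shut (so a half turn about z gives the same grasp; the last joint's range is limited). The gripper opens to 85 mm and grips with 20 to 120 N. Pads are 22 mm wide; open, the fingers measure 114 mm over their backs; the gripper's body (76 mm by 85 mm) begins 54 mm behind the grasp point. The pads swing forward as they close: fully open they stand 13 mm farther back than shut.
Start: joints at [-1.284, 0.087, 0.176, 1.66, 0, 1.571], TCP at [0.156, -0.528, 0.231] pointing down, gripper open.
Joint ranges: [-3.13, 3.13], [-0.85, 1.81], [-1.15, 1.24], [-2.2, 2.28], [-1.44, 1.52], [-3.14, 3.14]. Speed limits (rad/s): [2.22, 2.22, 2.57, 3.14, 3.14, 3.14].

INTERFACE

Orientations are given as a rotation vector (axis times angle).
In Python, from bench import state, vision, arm gives the robot as it stands.
- The arm moves only by the tool jog_arm, never from a script. Its argument "deltas" is a list of rows, each an object with "travel": the shift along the world's x, y, z normalised to -1 to 1, where 1 is 0.3 m, a list of three; "twist": the turn, a rotation vector about the world's x, y, z normalised to -1 to 1, where 1 is 90 degrees, a list of three. A call has 1 to 20 rows; each row is the pose to reach, as a shift and turn from the pose commanded when the call began; what a row does not reach only later rows make up. A row lasts 1/8 s, in which the tool goes at most 62.5 mm and 10.7 degrees, less where a joint would pass 70% of its speed; a pose out of reach is approached as far as the arm can. A call with a number of a shift or a turn outside -1 to 1 is refused whole. A call with a gripper value outside its range is refused whole. "jaw" is the closure, from -1 (fully open) to 1 (shut), set as the call begins (left out, the last holds). The fingers move at their own pace and stop on an object; the grip force is fixed at half the most. Time passes only in rows, so rows that repeat a pose let the fingers close. It gives the time, the measured TCP pose, the force and the opening at its end, in the units of the state.
- state(): the state, without advancing time (a new reading comes with each control period).
- vision.camera(name): name is "side" or "top"; returns the picture (420x560x3 uint8, red, green, blue); there is no depth.
- vision.camera_model(name): a dict with "fx", "fy", "cx", "cy" (pixels), "k1" (the pictures are not rectified: a ray, as slopes to the right and down, at radius r is drawn at 1 + k1 r^2 times it, then the intrinsics apply), "position" and "orientation" of the camera in the world. Camera axes: x right, y up, looking along -z (the intrinsics and any distortion apply to the point x, -y, -z); pixel columns grow to the right and rows downward; lengths in m; the calibration is good to about 2 mm. A picture is of the moment at which its call begins. camera_model takes no time and is no camera call.
- arm.job_done(): hands the job in, once; it reports no verdict.
The state is a dict: "time_s": time; "joints": joint angles; "qd": joint speeds; "tau": joint torques, N m; "eef_pos": TCP position; "ee_rot": TCP orientation; "contact_force": force on the tool from outside, world axes, zero at the start; "ft_torque": the same for the moment, N m; "gripper_width": finger opening in m.
Only numpy, scipy, OpenCV 4.12 (cv2) and the standard library are available. Lean on these libraries where they do the work, as an engineer would, in place of code of your own. Each camera call takes 0.05 s, during which the arm holds its last target.

TASK

Take the ratchet ring wrench from its two-bar rest, set it fully down over the square nut on top of the clear column and, keeping it on the nut, swing it back and forth (clockwise seen from above tightens, it slips freely on the way back) until the nut is fully home and firmly tight. It is tight when the column on its soft rubber foot clearly twists round with a last steady pull, some 8 to 10 degrees held for a moment; never twist it past 17 degrees. Then lift the wrench off and lay it back across both bars of the rest, leaving the other things on the bench alone.

Things in the scene. Friction and masses are not known exactly. Their poses are not given: they have to be found in the camera images.
- wrench_grip (a point): middle of the ratchet ring wrench's straight steel handle, half-way up: the place to grasp. The wrench is 230 mm long, about 380 g, 16 mm thick throughout; the handle is a flat-sided bar 14 mm wide and 16 mm high that runs from 28 to 200 mm from the ring's centre; the ring has an outside diameter of 59 mm. Its x axis points along the handle towards the ring, z up; the ring's centre is 105 mm along +x of this point. At the start it lies flat on the rest, ring on the wider bar.
- wrench_head (a point): centre of the wrench's ring, on its underside (8 mm below the handle's mid-height). The square hole through the ring is 23.6 mm across flats with a 3 mm wide 45 degree chamfer underneath.
- socket (a joint): angle (rad) the square-holed socket has slipped clockwise in the ring relative to the handle; 0 at the start, when two flats of the hole are square to the handle (normals along it). 16 teeth a turn (22.5 degrees each): a clockwise swing drives the socket after at most a tooth (plus 9 degrees of play on the nut), a counter-clockwise swing slips with light drag (under 0.1 Nm) and this grows.
- rack: the fixed rubber foot plate (120 x 120 x 12 mm) with a low blue wire cradle, in which the clear column stands; origin at the centre of its underside, z up. The nut's axis is vertical above this origin. The column's lid is 100 x 100 mm, its top 162 mm above the bench; it stays inside a 72 mm radius about the axis.
- column (a joint): clockwise twist (rad) of the column on its springy rubber foot: 0 at rest, 8 Nm per rad, springs back. It shows the torque on the nut: 0.1 rad is 0.8 Nm, firmly tight; over 0.3 rad (2.4 Nm) it is damaged.
- nut (a joint): clockwise turn (rad) of the square nut on the column; it starts between 0.5 and 1.3 and is fully home against its stop at 3.3. It runs with about 0.25 Nm of friction and stays where it is left. At nut = 0 and column = 0 two of its flats face along the rack's x axis, and it turns clockwise from there with both joints.
- nut_seat (a point): on the nut's axis, on top of the nut's round flange (36 mm diameter) where the wrench's underside rests when fully down; 177 mm above the bench. Above it: square 22 mm across flats, 9 mm high, oiled, then a cone 5 mm high (22 to 15 mm diameter), then a 12 mm stud end of 7 mm.
- rest: grey plastic tool rest, fixed: base plate 260 x 110 x 6 mm with two flat-topped bars across it, tops 35 mm above the bench, 110 mm long in y. Origin at bench level; the wider bar (for the ring) spans x = 50 to 120 mm, the narrower (for the handle's end) x = -130 to -90 mm. The wrench lies along x with its ring's centre near x = 85 mm, its handle's middle near x = -20 mm.
- reagent: amber bottle, 60 mm diameter, 120 mm high, standing loose; origin under its centre. A bystander.
- beaker: glass beaker, 68 mm diameter, 85 mm high, standing loose; origin under its centre. A bystander.
- pot: white jar, 56 mm diameter, 60 mm high, standing loose; origin under its centre. A bystander.

How it is judged:
On the way, in this order (a step that is already met when the one before it is completed fails the run):
1. the wrench is fully down over the nut (distance between wrench_head and nut_seat below 0.005 m), for 0.2 s.
2. with the wrench on the nut, a return stroke has slipped and the nut has been driven on (distance between wrench_head and nut_seat below 0.007 m and value of joint socket above 0.3 rad and value of joint nut above 1.5 rad), for 0.1 s.
3. the nut is home and pulled firmly tight with the wrench on it (distance between wrench_head and nut_seat below 0.007 m and value of joint socket above 0.6 rad and value of joint nut above 3.2 rad and value of joint column above 0.1 rad), for 0.2 s.
At the end, for the whole second after the job is handed in: the nut is home (joint nut above 3.2) and the wrench lies still and flat on both bars of the rest: its ring's centre 45 to 125 mm along the rest's x and within 50 mm of its middle line, underside 32 to 39 mm above the bench, handle within 0.4 rad of the rest's x axis (value of joint nut above 3.2 rad and z of wrench_head in the frame of rest between 0.032 and 0.039 m and x of wrench_head in the frame of rest between 0.045 and 0.125 m and y of wrench_head in the frame of rest between -0.05 and 0.05 m and angle between wrench_head's own z axis and vertical below 0.08 rad and angle between the x axis of wrench_head and the x axis of rest, either way round below 0.4 rad and linear speed of wrench below 0.02 m/s); the robot touches nothing.
It fails at once if the column is twisted past 0.3 rad (17 degrees) either way (value of joint column above 0.3 rad or value of joint column below -0.3 rad).
It fails at once if a bystander is moved by more than 30 mm (distance of any of reagent, beaker, pot from where it was at the start of the episode above 0.03 m).
It also fails if it takes over 72 s, if anything falls off the work surface, if the arm or the gripper's body presses on something with over 40 N, if the wrist force passes 120 N, or if a joint passes its speed limit or range.

## Working session

There is one attempt and no reset: what is moved stays moved. The work goes in short steps, Python scripts to look and compute and a tool call to move; the robot and the scene stay as the last step left them, time stands still between calls to the robot, and variables do not carry over. Pictures are saved under pics/ and viewed, and the job is handed in when it is done.

Besides the shell and the picture viewer there is one more tool, called after ">>>" by a JSON object that holds its "name" and its "arguments", one argument or row to a line. jog_arm: Moves the arm, as the interface text tells. Scaled input: -1 to 1 covers 0.3 m each way for a shift and 90 degrees each way for a turn. Its arguments: {"type":"object","properties":{"deltas":{"type":"array"},"jaw":{"type":"number"}},"required":["deltas"]}

```bash
ls; mkdir -p pics; python3 - <<'E'
from bench import state, vision, arm
import cv2
for n in("side","top"):
    cv2.imwrite(f"pics/{n}0.png",vision.camera(n)[:,:,::-1]); print(vision.camera_model(n))
print(state())
E
```

```text
pics
{'fx': 464.56783595863664, 'fy': 464.56783595863664, 'cx': 288.9669871925853, 'cy': 207.5142249434822, 'k1': -0.1541603167202555, 'position': array([0.26551255, 0.95708166, 1.16379419]), 'orientation': array([ 0.21785931, -1.08995053, -2.60243066])}
{'fx': 398.3669892538485, 'fy': 398.3669892538485, 'cx': 280.6614050096922, 'cy': 204.7083321214371, 'k1': -0.0976496935716807, 'position': array([ 0.43458924, -0.01508277,  1.07482187]), 'orientation': array([ 0.15802619, -0.14233981, -1.58517432])}
{'time_s': 0.1, 'joints': array([-1.28400793e+00,  8.73992648e-02,  1.75203669e-01,  1.65980624e+00,
       -1.07790999e-05,  1.57078871e+00]), 'qd': array([ 0.00215151, -0.0019323 ,  0.0036836 , -0.00213865, -0.00024906,
       -0.00020067]), 'tau': array([ 5.33766961e-04, -5.21562803e+01,  4.65653872e+01,  1.61016884e-02,
       -7.62438475e-06, -8.57154561e-06]), 'eef_pos': array([ 0.15551735, -0.52733397,  0.23065218]), 'ee_rot': array([-3.10816831e+00, -4.48785502e-01,  2.87245559e-04]), 'contact_force': array([-0.61056014, -0.34452853,  0.09123634]), 'ft_torque': array([-0.01602817,  0.05810536,  0.01890969]), 'gripper_width': 0.08529193596697655}
```

View pics/side0.png

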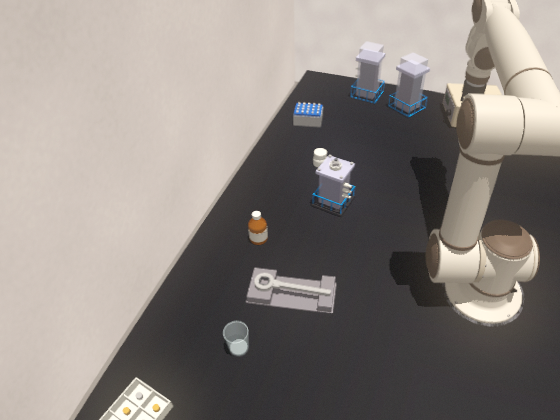

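View pics/top0.png

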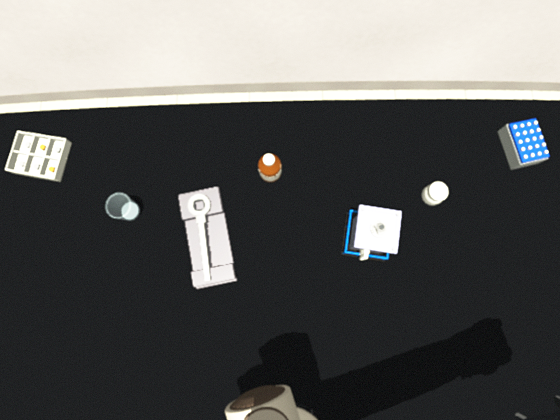

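The side view shows the rest with the wrench (ring about 263,281, handle end about 330,291) and the column with its nut near (336,165). In the top view the ring is at (200,205), the handle end near (207,278) and the nut near (380,228). I'll zoom in on both.

```bash
cat > h.py <<'E'
import numpy as np, cv2
from scipy.spatial.transform import Rotation as R
from bench import state, vision, arm
def ray(n,u,v):
    m=vision.camera_model(n)
    K=np.array([[m['fx'],0,m['cx']],[0,m['fy'],m['cy']],[0,0,1.]])
    p=cv2.undistortPoints(np.array([[[u,v]]],float),K,np.array([m['k1'],0,0,0,0]))[0,0]
    d=R.from_rotvec(m['orientation']).as_matrix()@np.array([p[0],-p[1],-1])
    return np.array(m['position']),d
def onz(n,u,v,z):
    o,d=ray(n,u,v); return o+d*(z-o[2])/d[2]
def two(pa,pb):
    o1,d1=ray('top',*pa);o2,d2=ray('side',*pb)
    s=np.linalg.lstsq(np.c_[d1,-d2],o2-o1,rcond=None)[0]
    a=o1+s[0]*d1;b=o2+s[1]*d2
    return (a+b)/2,np.linalg.norm(a-b)
def proj(n,P):
    m=vision.camera_model(n)
    c=R.from_rotvec(m['orientation']).as_matrix().T@(np.array(P)-m['position'])
    x,y=c[0]/-c[2],-c[1]/-c[2]; f=1+m['k1']*(x*x+y*y)
    return m['cx']+m['fx']*x*f, m['cy']+m['fy']*y*f
def crop(img,u0,v0,u1,v1,k,name):
    c=cv2.resize(img[v0:v1,u0:u1,::-1],None,fx=k,fy=k,interpolation=cv2.INTER_CUBIC)
    cv2.imwrite('pics/'+name,c)
E
python3 - <<'E'
from h import *
t=cv2.imread('pics/top0.png')[:,:,::-1];s=cv2.imread('pics/side0.png')[:,:,::-1]
a=cv2.resize(t[180:300,165:250],None,fx=4.6,fy=4.6,interpolation=cv2.INTER_CUBIC)
b=cv2.resize(t[195:270,335:415],None,fx=4.9,fy=4.9,interpolation=cv2.INTER_CUBIC)
H=max(a.shape[0],b.shape[0]);o=np.zeros((H,a.shape[1]+b.shape[1],3),np.uint8);o[:a.shape[0],:a.shape[1]]=a;o[:b.shape[0],a.shape[1]:]=b
cv2.imwrite('pics/topz.png',o[:,:,::-1])
a=cv2.resize(s[260:320,240:345],None,fx=4,fy=4,interpolation=cv2.INTER_CUBIC)
b=cv2.resize(s[145:220,300:365],None,fx=5,fy=5,interpolation=cv2.INTER_CUBIC)
H=max(a.shape[0],b.shape[0]);o=np.zeros((H,a.shape[1]+b.shape[1],3),np.uint8);o[:a.shape[0],:a.shape[1]]=a;o[:b.shape[0],a.shape[1]:]=b
cv2.imwrite('pics/sidez.png',o[:,:,::-1])
E
```

```text
(no output)
```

View pics/topz.png

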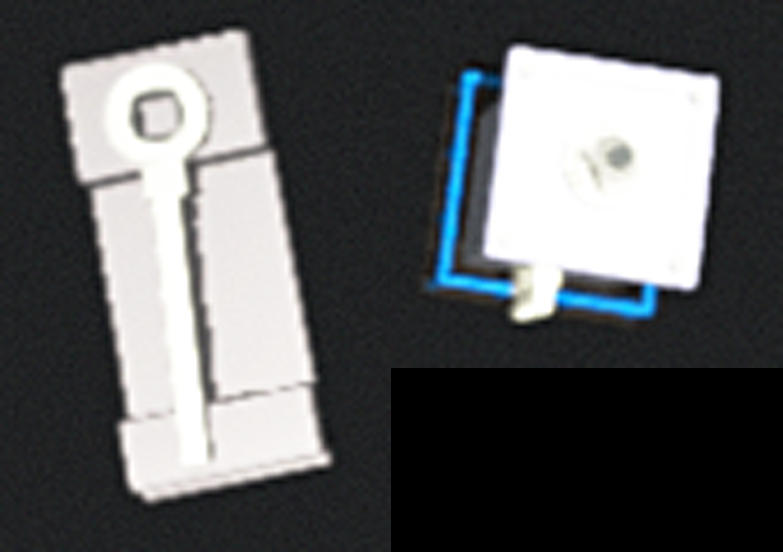

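View pics/sidez.png

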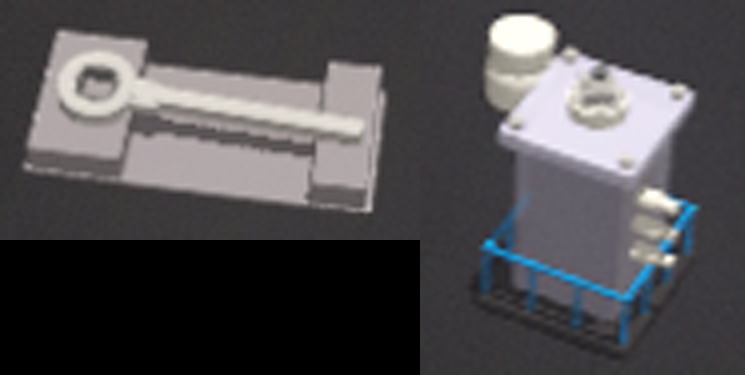

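```bash
python3 - <<'E'
from h import *
T=np.mean([vision.camera('top').astype(float) for _ in range(6)],0);S=np.mean([vision.camera('side').astype(float) for _ in range(6)],0)
np.save('T.npy',T);np.save('S.npy',S)
def st(i,u0,v0,u1,v1,k,lo,hi):
    c=np.clip((i[v0:v1,u0:u1,::-1]-lo)/(hi-lo)*255,0,255).astype(np.uint8)
    return cv2.resize(c,None,fx=k,fy=k,interpolation=cv2.INTER_CUBIC)
a=st(T,365,212,395,242,13,170,255);b=st(S,321,150,351,180,13,60,255)
cv2.imwrite('pics/nut.png',np.hstack([a,b]))
E
```

```text
(no output)
```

View pics/nut.png

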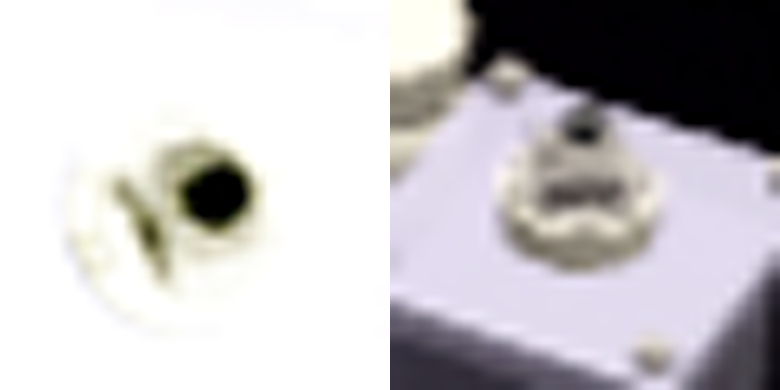

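```bash
python3 - <<'E'
from h import *
T=np.load('T.npy');S=np.load('S.npy')
f=lambda u,v:(u-.46,v-.46)
def ax(a,b): d=b-a; return np.degrees(np.arctan2(d[1],d[0])),np.linalg.norm(d[:2])*1000
# nut face
A=onz('top',*f(374.2,226.2),.181);B=onz('top',*f(377.7,232.8),.181);print('topface',A,B,ax(A,B))
A=onz('side',*f(332.9,165.2),.181);B=onz('side',*f(338.7,164.5),.181);print('sideface',A,B,ax(A,B))
# stud
print('stud',onz('top',*f(381.5,226.8),.198),onz('side',*f(336,159.6),.198),two(f(381.5,226.8),f(336,159.6)))
# lid top
g=T.min(2);m=(g>150).astype(np.uint8)
sub=np.zeros_like(m);sub[195:265,350:410]=m[195:265,350:410]
c=max(cv2.findContours(sub,0,1)[0],key=cv2.contourArea)
pts=np.array([onz('top',*p[0],.162)[:2] for p in c],np.float32)*1000
print('lid top',cv2.minAreaRect(pts))
# rack cradle blue
for n,I in(('top',T),('side',S)):
    b=((I[:,:,2]>I[:,:,0]+60)&(I[:,:,2]>100)).astype(np.uint8)
    cs=[c for c in cv2.findContours(b,0,1)[0] if cv2.contourArea(c)>20]
    print(n,[cv2.boundingRect(c) for c in cs])
# wrench on rest, top: bright vs rest
sub=T[180:300,170:245]
print(np.round(sub[25:27,10:50:2].mean(0)).astype(int).tolist()); print(np.round(sub[60,15:50:2]).astype(int).tolist())
E
```

```text
topface [ 0.5542957  -0.21799905  0.181     ] [ 0.53906517 -0.22507695  0.181     ] (np.float64(-155.07486891800258), np.float64(16.79481910761796))
sideface [ 0.55782045 -0.2208002   0.181     ] [ 0.54043977 -0.23060794  0.181     ] (np.float64(-150.56439415413377), np.float64(19.956943552792023))
stud [ 0.55030002 -0.23044603  0.198     ] [ 0.55109953 -0.23217123  0.198     ] (array([ 0.55031308, -0.2299684 ,  0.19979974]), np.float64(0.0005039923062600079))
lid top ((538.1061401367188, -229.0173797607422), (102.46131896972656, 127.31935119628906), 79.92278289794922)
top [(368, 253, 22, 7), (343, 209, 17, 47), (509, 118, 41, 45)]
side [(312, 188, 35, 18), (294, 103, 29, 13), (389, 95, 38, 12), (351, 81, 34, 22)]
[[199, 193, 191], [232, 228, 225], [230, 226, 223], [230, 226, 224], [252, 251, 247], [255, 255, 253], [253, 253, 245], [103, 105, 100], [183, 176, 176], [234, 230, 229], [232, 228, 228], [232, 227, 226], [184, 184, 174], [255, 255, 254], [255, 255, 255], [190, 187, 178], [234, 230, 229], [234, 231, 229], [235, 231, 229], [236, 232, 230]]
[[26, 28, 29], [87, 83, 84], [238, 235, 234], [236, 233, 232], [236, 232, 232], [237, 232, 232], [237, 232, 232], [237, 233, 231], [255, 255, 254], [255, 255, 255], [252, 252, 242], [79, 76, 77], [208, 199, 197], [240, 236, 234], [239, 236, 234], [239, 236, 234], [239, 236, 234], [239, 236, 234]]
```

```bash
python3 - <<'E'
from h import *
T=np.load('T.npy');S=np.load('S.npy')
k=8
def up(I,u0,v0,u1,v1): return cv2.resize(I[v0:v1,u0:u1],None,fx=k,fy=k,interpolation=cv2.INTER_CUBIC)
def px(p,u0,v0): return ((p[0]+.5)/k-.5+u0,(p[1]+.5)/k-.5+v0)
# lid
g=up(T.min(2),345,195,415,270);m=(g>165).astype(np.uint8)
m=cv2.morphologyEx(m,cv2.MORPH_OPEN,np.ones((90,90),np.uint8))
c=max(cv2.findContours(m,0,1)[0],key=cv2.contourArea)
pts=np.array([onz('top',*px(p[0],345,195),.162)[:2] for p in c],np.float32)*1000
print('lid',cv2.minAreaRect(pts))
q=cv2.approxPolyDP(c,25,True)[:,0];P=np.array([onz('top',*px(p,345,195),.162)[:2] for p in q]);print(P);
for i in range(len(P)): d=P[(i+1)%len(P)]-P[i];print(np.degrees(np.arctan2(d[1],d[0]))%90,np.linalg.norm(d))
# wrench
g=up(T.min(2),170,180,245,300);m=(g>243).astype(np.uint8)
c=max(cv2.findContours(m,0,1)[0],key=cv2.contourArea);print(cv2.contourArea(c))
cv2.imwrite('pics/wm.png',m*255)
mm=np.zeros_like(m);cv2.drawContours(mm,[c],-1,1,-1)
o=cv2.morphologyEx(mm,cv2.MORPH_OPEN,cv2.getStructuringElement(cv2.MORPH_ELLIPSE,(121,121)))
rc=max(cv2.findContours(o,0,1)[0],key=cv2.contourArea)
W=np.array([onz('top',*px(p[0],170,180),.051)[:2] for p in rc],np.float32)*1000
ce,r=cv2.minEnclosingCircle(W);print('ring',ce,r,W.mean(0))
W=np.array([onz('top',*px(p[0],170,180),.051)[:2] for p in c],np.float32)*1000
d=np.hypot(*(W-ce).T);H=W[(d>60)&(d<180)];l=cv2.fitLine(H,2,0,.01,.01).ravel();print('handle',l,np.degrees(np.arctan2(l[1],l[0])),'max d',d.max(),W[d.argmax()])
# hole centre + rest outline
h=((g<215)).astype(np.uint8);
for cc in cv2.findContours(h,1,1)[0]:
    M=cv2.moments(cc)
    if 1500<M['m00']<40000:
        u=px((M['m10']/M['m00'],M['m01']/M['m00']),170,180);print('blob',u,M['m00'],onz('top',*u,.051)*1000)
m=(g>140).astype(np.uint8);c=max(cv2.findContours(m,0,1)[0],key=cv2.contourArea)
q=cv2.approxPolyDP(c,20,True)[:,0];print('rest',[ [round(float(x),1) for x in px(p,170,180)]+(np.round(onz('top',*px(p,170,180),.035)*1000)[:2]).tolist() for p in q])
E
```

```text
lid ((548.5252075195312, -231.26898193359375), (102.53318786621094, 105.380126953125), 80.12178039550781)
[[ 0.60482451 -0.18981657]
 [ 0.50798324 -0.17568543]
 [ 0.49439139 -0.27274565]
 [ 0.59146296 -0.28759455]]
81.69795796895801 0.09786685138848103
82.02841286965935 0.0980072676493455
81.30296224006213 0.0982007057487466
82.21861831163048 0.09868670016688075
45932.0
ring (637.6775512695312, 210.00311279296875) 29.43503761291504 [637.7026  210.67725]Traceback (most recent call last):
  File "<stdin>", line 23, in <module>
  File "h.py", line 11, in onz
    o,d=ray(n,u,v); return o+d*(z-o[2])/d[2]
        ~~~^^^^^^^
  File "h.py", line 5, in ray
    m=vision.camera_model(n)
ValueError: time passes only in moves, steps and waits
```

View pics/wm.png

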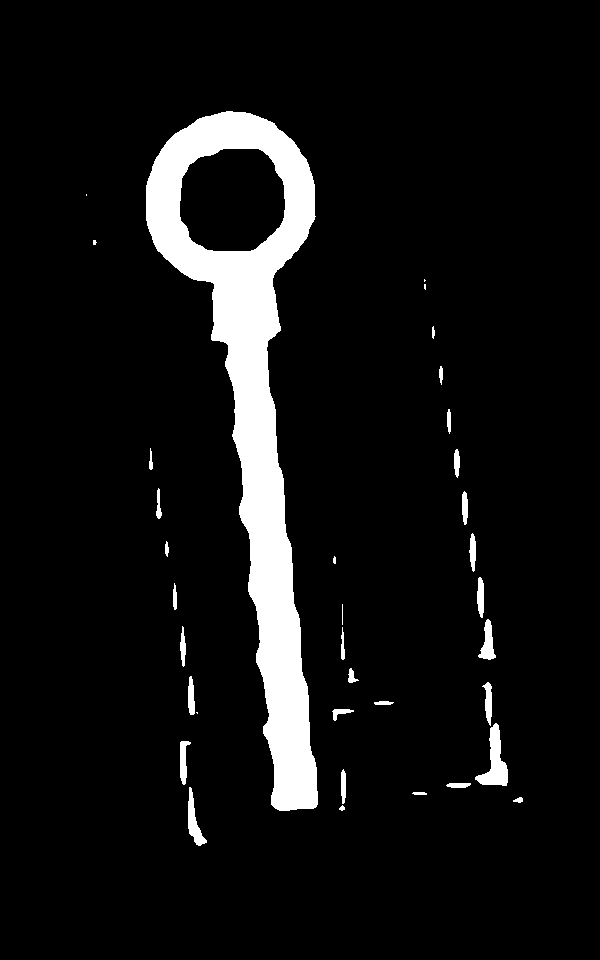

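```bash
python3 - <<'E'
import re
s=open('h.py').read()
from bench import vision
import pickle
pickle.dump({n:vision.camera_model(n) for n in('top','side')},open('cm.pkl','wb'))
s=s.replace("vision.camera_model(n)","CM[n]").replace("def ray","import pickle\nCM=pickle.load(open('cm.pkl','rb'))\ndef ray",1)
open('h.py','w').write(s)
E
python3 - <<'E'
from h import *
T=np.load('T.npy')
k=8
def px(p,u0,v0): return ((p[0]+.5)/k-.5+u0,(p[1]+.5)/k-.5+v0)
g=cv2.resize(T.min(2)[180:300,170:245],None,fx=k,fy=k,interpolation=cv2.INTER_CUBIC);m=(g>243).astype(np.uint8)
c=max(cv2.findContours(m,0,1)[0],key=cv2.contourArea);ce=np.array([637.7,210.3])
W=np.array([onz('top',*px(p[0],170,180),.051)[:2] for p in c],np.float32)*1000
d=np.hypot(*(W-ce).T);H=W[(d>60)&(d<180)];l=cv2.fitLine(H,2,0,.01,.01).ravel();print('handle',l,np.degrees(np.arctan2(l[1],l[0])),'max d',d.max(),W[d.argmax()])
e=W[d>195];print('end',e.mean(0), ce-e.mean(0), np.degrees(np.arctan2(*(ce-e.mean(0))[::-1])))
h=(g<215).astype(np.uint8)
for cc in cv2.findContours(h,1,1)[0]:
    M=cv2.moments(cc)
    if 1500<M['m00']<40000:
        u=px((M['m10']/M['m00'],M['m01']/M['m00']),170,180);print('blob',u,M['m00'],onz('top',*u,.051)*1000)
m=(g>140).astype(np.uint8);c=max(cv2.findContours(m,0,1)[0],key=cv2.contourArea)
q=cv2.approxPolyDP(c,20,True)[:,0];print('rest',[ [round(float(x),1) for x in px(p,170,180)]+(np.round(onz('top',*px(p,170,180),.035)*1000)[:2]).tolist() for p in q])
print(onz('top',269,159,.115),onz('top',271,172,.06),onz('top',436,192,.06),onz('top',120,204,.085))
print(onz('side',263,281,.051))
E
```

```text
handle [9.9223489e-01 1.2437840e-01 5.1847321e+02 1.9512276e+02] 7.1448603 max d 200.48848819170254 [439.47894 180.23264]
end [440.4857 185.4987] [197.21431274  24.801297  ] 7.167779960073937
blob (199.34588254593177, 204.92461358996792) 2286.0 [636.27002482 207.51453493  51.        ]
blob (198.46251007793603, 204.54916913016214) 7442.0 [637.32718076 209.88802906  51.        ]
rest [[215.9, 186.3, 690.0, 167.0], [178.2, 195.2, 667.0, 269.0], [182.2, 218.8, 603.0, 257.0], [194.9, 217.7, 605.0, 222.0], [184.7, 222.2, 593.0, 250.0], [192.2, 283.7, 432.0, 226.0], [196.9, 288.3, 420.0, 214.0], [236.2, 279.7, 441.0, 112.0], [222.9, 212.4, 618.0, 147.0], [207.4, 217.1, 606.0, 189.0], [211.6, 265.4, 478.0, 176.0], [208.9, 266.7, 475.0, 183.0], [203.8, 223.3, 590.0, 198.0], [205.2, 214.1, 614.0, 195.0], [222.1, 209.9, 625.0, 150.0]]
[0.73765009 0.01991763 0.115     ] [0.71908322 0.01708873 0.06      ] [ 0.65627546 -0.41732817  0.06      ] [0.63633664 0.40848899 0.085     ]
[0.64060819 0.21174952 0.051     ]
```

Ring is at (0.638, 0.210) and the handle lies at 7.15°, so the grip point is (0.5335, 0.197). The nut axis is at (0.550, -0.231), with its flats at about 27° mod 90. I'll move above the wrench now.

>>> {"name": "jog_arm", "arguments": {
  "deltas": [
    {"travel": [0.25, 0.48, 0], "twist": [0, 0, 0.33]},
    {"travel": [0.5, 0.97, 0], "twist": [0, 0, 0.667]},
    {"travel": [0.5, 0.97, 0], "twist": [0, 0, 0.667]},
    {"travel": [0.5, 0.97, 0], "twist": [0, 0, 0.667]},
    {"travel": [0.5, 0.97, 0], "twist": [0, 0, 0.667]},
    {"travel": [0.5, 0.97, 0], "twist": [0, 0, 0.667]}
  ],
  "jaw": -0.4
}}

```text
time_s: 1.45
eef_pos: [0.3066, -0.2339, 0.2318]
ee_rot: [2.458, 1.954, 0.001]
contact_force: [0.6, 0.1, 0.1]
gripper_width: 0.06
```

>>> {"name": "jog_arm", "arguments": {
  "deltas": [
    {"travel": [0.3, 0.48, 0], "twist": [0, 0, 0.33]},
    {"travel": [0.5, 0.97, 0], "twist": [0, 0, 0.667]},
    {"travel": [0.5, 0.97, 0], "twist": [0, 0, 0.667]},
    {"travel": [0.5, 0.97, 0], "twist": [0, 0, 0.667]},
    {"travel": [0.5, 0.97, 0], "twist": [0, 0, 0.667]},
    {"travel": [0.5, 0.97, 0], "twist": [0, 0, 0.667]}
  ]
}}

```text
time_s: 2.2
eef_pos: [0.4563, 0.0576, 0.2308]
ee_rot: [-1.151, -2.922, -0.0]
contact_force: [0.5, -0.7, -0.5]
gripper_width: 0.0598
```

```bash
python3 - <<'E'
from h import *
s=state();a=s['ee_rot'];print(s['eef_pos'],np.degrees(2*np.arctan2(a[1],a[0])),np.degrees(s['joints']).round(1))
print((np.array([.5335,.197,.10])-s['eef_pos'])/.3)
E
```

```text
[0.45633165 0.05759574 0.2307857 ] -223.00811902748498 [ 7.2 -7.3 -2.  95.3  0.  50.2]
[ 0.25722783  0.46468086 -0.43595233]
```

>>> {"name": "jog_arm", "arguments": {
  "deltas": [
    {"travel": [0.15, 0.25, 0], "twist": [0, 0, 0.28]},
    {"travel": [0.257, 0.465, 0], "twist": [0, 0, 0.557]},
    {"travel": [0.257, 0.465, 0], "twist": [0, 0, 0.557]},
    {"travel": [0.257, 0.465, -0.2], "twist": [0, 0, 0.557]},
    {"travel": [0.257, 0.465, -0.4], "twist": [0, 0, 0.557]},
    {"travel": [0.257, 0.465, -0.5], "twist": [0, 0, 0.557]},
    {"travel": [0.257, 0.465, -0.5], "twist": [0, 0, 0.557]}
  ]
}}

```text
time_s: 3.08
eef_pos: [0.5312, 0.1935, 0.079]
ee_rot: [0.181, -3.132, 0.002]
contact_force: [-0.3, 0.7, 0.7]
gripper_width: 0.0601
```

```bash
python3 - <<'E'
from h import *
T=vision.camera('top');S=vision.camera('side')
a=cv2.resize(T[150:310,150:270],None,fx=3,fy=3);b=cv2.resize(S[230:330,230:360],None,fx=3,fy=3)
b=cv2.copyMakeBorder(b,0,480-300,0,0,0);cv2.imwrite('pics/p1.png',np.hstack([a,b])[:,:,::-1])
s=state();a=s['ee_rot'];print(s['eef_pos'],np.degrees(2*np.arctan2(a[1],a[0])),np.degrees(s['joints']).round(1),s['ee_rot'])
E
```

```text
[0.53317409 0.19412158 0.08271982] 186.6100377205952 [20.   7.  -4.2 78.8  0.  13.4] [-1.81045803e-01  3.13512664e+00  6.25769830e-04]
```

View pics/p1.png

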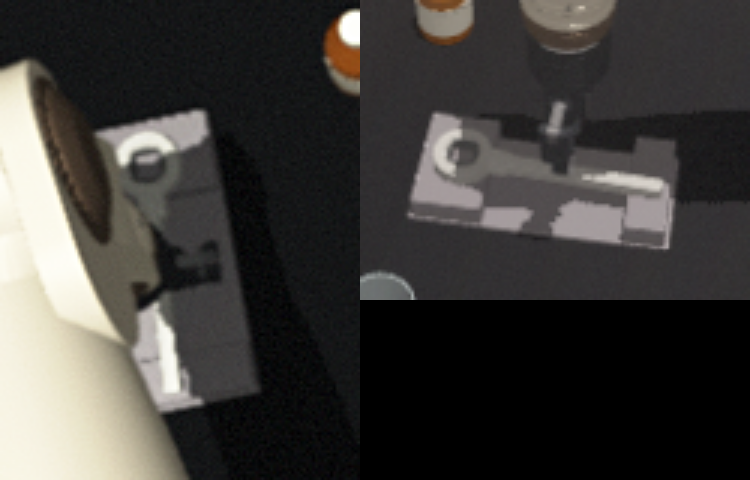

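The fingers straddle the handle mid-way between the bars. I'll go down and grip.

>>> {"name": "jog_arm", "arguments": {
  "deltas": [
    {"travel": [0, 0, -0.1], "twist": [0, 0, 0]},
    {"travel": [0, 0, -0.19], "twist": [0, 0, 0]},
    {"travel": [0, 0, -0.19], "twist": [0, 0, 0]},
    {"travel": [0, 0, -0.19], "twist": [0, 0, 0]}
  ]
}}

```text
time_s: 3.68
eef_pos: [0.5339, 0.1944, 0.0267]
ee_rot: [-0.181, 3.134, 0.001]
contact_force: [0.1, 0.3, 1.1]
gripper_width: 0.0597
```

```bash
python3 - <<'E'
from h import *
s=state();a=s['ee_rot'];print(s['eef_pos'],np.degrees(2*np.arctan2(a[1],a[0])),s['contact_force'])
E
```

```text
[0.53385847 0.19437952 0.02666623] 186.61660809838696 [0.05653495 0.3197956  1.05318255]
```

>>> {"name": "jog_arm", "arguments": {
  "deltas": [
    {"travel": [0, 0, 0], "twist": [0, 0, 0]},
    {"travel": [0, 0, 0], "twist": [0, 0, 0]},
    {"travel": [0, 0, 0], "twist": [0, 0, 0]},
    {"travel": [0, 0, 0], "twist": [0, 0, 0]},
    {"travel": [0, 0, 0], "twist": [0, 0, 0]},
    {"travel": [0, 0, 0], "twist": [0, 0, 0]}
  ],
  "jaw": 1
}}

```text
time_s: 4.42
eef_pos: [0.5332, 0.1945, 0.0254]
ee_rot: [-0.182, 3.135, 0.002]
contact_force: [-0.7, 1.8, 5.3]
gripper_width: 0.0128
```

```bash
python3 - <<'E'
from h import *
s=state();a=s['ee_rot'];print(s['eef_pos'],np.degrees(2*np.arctan2(a[1],a[0])),s['contact_force'],s['ft_torque'],s['gripper_width'])
E
```

```text
[0.53320871 0.19445693 0.02537093] 186.63935214525273 [-0.74024533  1.82829252  5.34463916] [0.34492604 0.15030748 0.06117021] 0.012762664704726276
```

>>> {"name": "jog_arm", "arguments": {
  "deltas": [
    {"travel": [0, 0, 0.05], "twist": [0, 0, 0]},
    {"travel": [0, 0, 0.2], "twist": [0, 0, 0]},
    {"travel": [0, 0, 0.4], "twist": [0, 0, 0]},
    {"travel": [0, 0, 0.6], "twist": [0, 0, 0]},
    {"travel": [0, 0, 0.7], "twist": [0, 0, 0]},
    {"travel": [-0.03, -0.15, 0.7], "twist": [0, 0, 0.02]},
    {"travel": [-0.06, -0.3, 0.7], "twist": [0, 0, 0.05]},
    {"travel": [-0.1, -0.45, 0.7], "twist": [0, 0, 0.08]},
    {"travel": [-0.12, -0.6, 0.7], "twist": [0, 0, 0.11]},
    {"travel": [-0.15, -0.75, 0.7], "twist": [0, 0, 0.14]},
    {"travel": [-0.15, -0.85, 0.7], "twist": [0, 0, 0.14]},
    {"travel": [-0.15, -0.85, 0.7], "twist": [0, 0, 0.14]}
  ]
}}

```text
time_s: 5.92
eef_pos: [0.487, -0.0629, 0.2346]
ee_rot: [0.52, -3.098, 0.001]
contact_force: [-0.7, 0.1, -3.4]
gripper_width: 0.013
```

```bash
python3 - <<'E'
from h import *
T=vision.camera('top');S=vision.camera('side')
cv2.imwrite('pics/p2.png',T[:,:,::-1]);cv2.imwrite('pics/p2s.png',S[:,:,::-1])
s=state();a=s['ee_rot'];print(s['eef_pos'],np.degrees(2*np.arctan2(a[1],a[0])),np.degrees(s['joints']).round(1),s['ee_rot'],s['contact_force'],s['ft_torque'],s['gripper_width'])
E
```

```text
[ 0.48735493 -0.0610935   0.23446036] -160.8279961426926 [ -7.1  -3.    2.4  95.4   0.  -26.3] [ 5.23073728e-01 -3.09719916e+00 -3.72374654e-04] [-0.83659015  0.35325528 -4.48583849] [-0.04664504  0.19209409  0.00907997] 0.013177221370245506
```

View pics/p2.png

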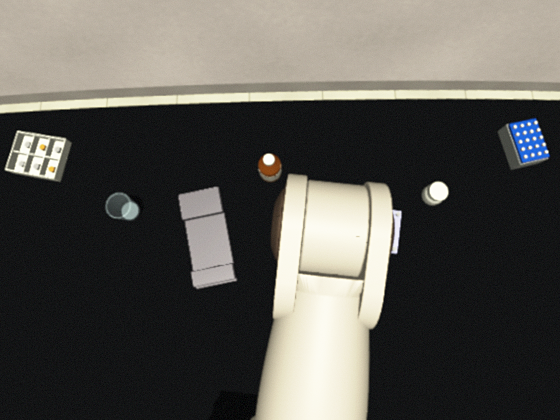

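View pics/p2s.png

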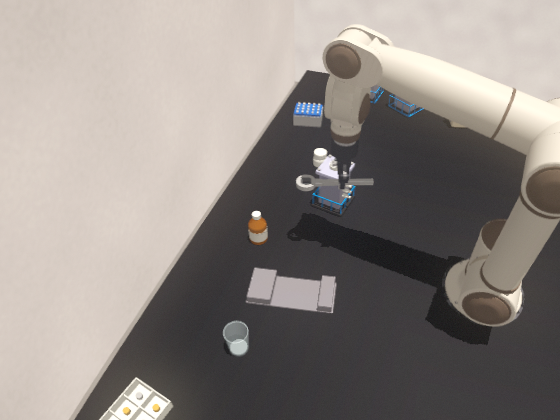

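Top view is blocked by the arm, but the bare rest is visible. In the side view the held wrench shows with its ring at about (306,182) and handle end near (373,181). I'll zoom and measure both.

```bash
python3 - <<'E'
from h import *
S=cv2.imread('pics/p2s.png');T=cv2.imread('pics/p2.png')
cv2.imwrite('pics/p2z.png',cv2.resize(S[155:215,285:385],None,fx=7,fy=7,interpolation=cv2.INTER_CUBIC))
# rest from top
k=8;g=cv2.resize(T.min(2)[180:300,170:245],None,fx=k,fy=k,interpolation=cv2.INTER_CUBIC)
m=(g>75).astype(np.uint8);c=max(cv2.findContours(m,0,1)[0],key=cv2.contourArea)
px=lambda p:((p[0]+.5)/k-.5+170,(p[1]+.5)/k-.5+180)
q=cv2.approxPolyDP(c,14,True)[:,0];print([[round(x,1) for x in px(p)]+np.round(onz('top',*px(p),.035)*1000)[:2].tolist() for p in q])
E
```

```text
[[np.float64(216.2), np.float64(186.2), 690.0, 166.0], [np.float64(177.9), np.float64(195.7), 666.0, 270.0], [np.float64(181.8), np.float64(218.7), 603.0, 258.0], [np.float64(190.8), np.float64(218.4), 603.0, 233.0], [np.float64(184.4), np.float64(221.9), 594.0, 250.0], [np.float64(192.3), np.float64(269.9), 467.0, 227.0], [np.float64(190.4), np.float64(272.1), 462.0, 231.0], [np.float64(192.1), np.float64(283.9), 431.0, 227.0], [np.float64(196.8), np.float64(288.4), 420.0, 214.0], [np.float64(236.3), np.float64(279.8), 441.0, 112.0], [np.float64(224.1), np.float64(213.1), 616.0, 144.0], [np.float64(210.2), np.float64(214.3), 613.0, 181.0], [np.float64(222.2), np.float64(210.2), 624.0, 149.0]]
```

View pics/p2z.png

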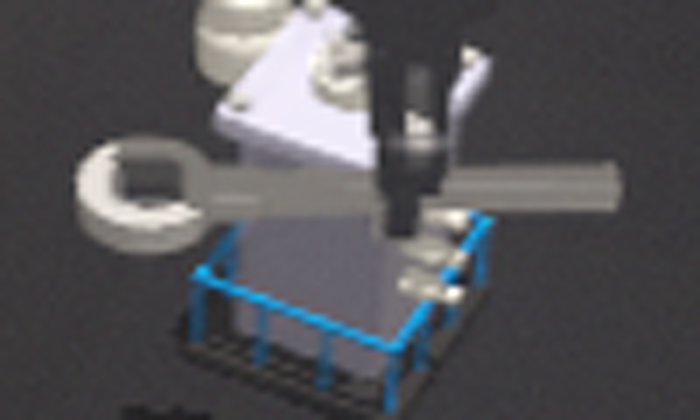

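```bash
python3 - <<'E'
from h import *
def show(tcp,th,along,lat,dz,ztop=None):
    a=np.radians(th);x=np.array([np.cos(a),np.sin(a),0]);y=np.array([-x[1],x[0],0])
    c=np.array(tcp)+x*along+y*lat; c[2]=tcp[2]+.0096+dz
    z=np.array([0,0,1.])
    f=lambda P:[round((v+.43-o)*7,0) for v,o in zip(proj('side',P),(285,155))]
    ring=np.array([f(c+z*.016+.0295*(np.cos(t)*x+np.sin(t)*y)) for t in np.linspace(0,6.28,73)])
    rb=np.array([f(c+.0295*(np.cos(t)*x+np.sin(t)*y)) for t in np.linspace(0,6.28,73)])
    print('top ring L,R,T,B',ring[:,0].min(),ring[:,0].max(),ring[:,1].min(),ring[:,1].max(),'bot',rb[:,1].max())
    print('end top near/far',f(c+z*.016-x*.2+y*.007),f(c+z*.016-x*.2-y*.007),'bottom near',f(c-x*.2+y*.007))
    print('handle near @ -40 top/bot',f(c+z*.016-x*.04+y*.007),f(c-x*.04+y*.007))
t=[.48735,-.0611,.2345]
show(t,19.17,.105,0,0); show(t,19.17,.1056,.0036,0); show(t,19.17,.105,0.0,-.003)
print([round((v+.43-o)*7) for v,o in zip(proj('side',[.55,-.231,.198]),(285,155))])
E
```

```text
top ring L,R,T,B 81.0 221.0 142.0 234.0 bot 262.0
end top near/far [np.float64(626.0), np.float64(196.0)] [np.float64(622.0), np.float64(174.0)] bottom near [np.float64(622.0), np.float64(224.0)]
handle near @ -40 top/bot [np.float64(246.0), np.float64(198.0)] [np.float64(245.0), np.float64(226.0)]
top ring L,R,T,B 80.0 220.0 147.0 240.0 bot 268.0
end top near/far [np.float64(626.0), np.float64(201.0)] [np.float64(622.0), np.float64(180.0)] bottom near [np.float64(622.0), np.float64(230.0)]
handle near @ -40 top/bot [np.float64(245.0), np.float64(203.0)] [np.float64(244.0), np.float64(232.0)]
top ring L,R,T,B 81.0 221.0 147.0 239.0 bot 268.0
end top near/far [np.float64(625.0), np.float64(201.0)] [np.float64(621.0), np.float64(179.0)] bottom near [np.float64(621.0), np.float64(229.0)]
handle near @ -40 top/bot [np.float64(246.0), np.float64(203.0)] [np.float64(245.0), np.float64(231.0)]
[358, 34]
```

>>> {"name": "jog_arm", "arguments": {
  "deltas": [
    {"travel": [-0.03, -0.2, 0], "twist": [0, 0, 0.03]},
    {"travel": [-0.06, -0.4, 0], "twist": [0, 0, 0.06]},
    {"travel": [-0.09, -0.6, 0], "twist": [0, 0, 0.087]},
    {"travel": [-0.108, -0.725, 0], "twist": [0, 0, 0.087]},
    {"travel": [-0.108, -0.725, -0.05], "twist": [0, 0, 0.087]},
    {"travel": [-0.108, -0.725, -0.12], "twist": [0, 0, 0.087]},
    {"travel": [-0.108, -0.725, -0.12], "twist": [0, 0, 0.087]}
  ]
}}

```text
time_s: 6.9
eef_pos: [0.4549, -0.2768, 0.1965]
ee_rot: [0.737, -3.051, -0.004]
contact_force: [0.6, 0.2, -4.5]
gripper_width: 0.0131
```

```bash
python3 - <<'E'
from h import *
T=vision.camera('top');S=vision.camera('side')
a=cv2.resize(S[135:215,285:375],None,fx=6,fy=6,interpolation=cv2.INTER_CUBIC)
cv2.imwrite('pics/p3.png',a[:,:,::-1])
s=state();a=s['ee_rot'];print(s['eef_pos'],np.degrees(2*np.arctan2(a[1],a[0])),s['contact_force'],s['ft_torque'],s['gripper_width'])
E
```

```text
[ 0.45558491 -0.2774295   0.19865462] -152.86257872674759 [ 0.53116058 -0.45206314 -4.03114956] [-0.12635339  0.20195233  0.01045355] 0.012710135069943979
```

View pics/p3.png

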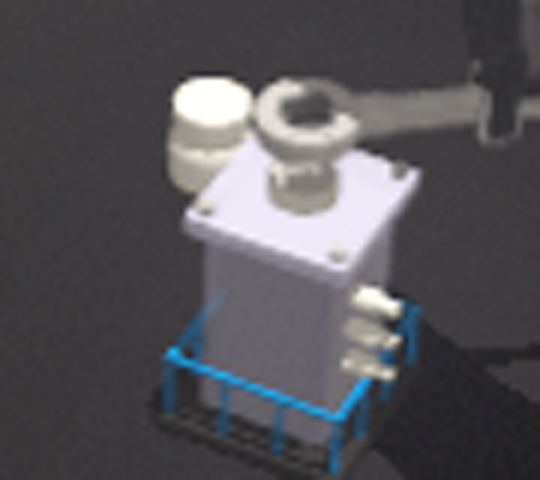

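```bash
python3 - <<'E'
from h import *
f=lambda P:[round((v+.43-o)*6) for v,o in zip(proj('side',P),(285,135))]
for z in(.177,.198,.2255): print(z,f([.55,-.231,z]))
print('5mm x',f([.555,-.231,.2255]),'5mm y',f([.55,-.226,.2255]))
e=[f([.55+.0295*np.cos(t),-.231+.0295*np.sin(t),.2255]) for t in np.linspace(0,6.28,60)];e=np.array(e);print(e.min(0),e.max(0))
e=[f([.55+.018*np.cos(t),-.231+.018*np.sin(t),.177]) for t in np.linspace(0,6.28,60)];e=np.array(e);print(e.min(0),e.max(0))
E
```

```text
0.177 [305, 179]
0.198 [307, 149]
0.2255 [310, 110]
5mm x [301, 108] 5mm y [307, 115]
[256  77] [363 143]
[273 158] [338 199]
```

The ring sits over the nut to within about 1 mm: observed left edge 254 and top 77, predicted 256 and 77. Lowering it now.

>>> {"name": "jog_arm", "arguments": {
  "deltas": [
    {"travel": [0, 0, -0.03], "twist": [0, 0, 0]},
    {"travel": [0, 0, -0.06], "twist": [0, 0, 0]},
    {"travel": [0, 0, -0.07], "twist": [0, 0, 0]},
    {"travel": [0, 0, -0.08], "twist": [0, 0, 0]},
    {"travel": [0, 0, -0.09], "twist": [0, 0, 0]},
    {"travel": [0, 0, -0.1], "twist": [0, 0, 0]},
    {"travel": [0, 0, -0.108], "twist": [0, 0, 0]},
    {"travel": [0, 0, -0.108], "twist": [0, 0, 0]},
    {"travel": [0, 0, -0.108], "twist": [0, 0, 0]}
  ]
}}

```text
time_s: 8.12
eef_pos: [0.4554, -0.2787, 0.1664]
ee_rot: [-0.734, 3.054, -0.001]
contact_force: [0.1, -2.5, 1.2]
gripper_width: 0.0128
```

```bash
python3 - <<'E'
from h import *
S=vision.camera('side')
a=cv2.resize(S[135:215,285:375],None,fx=6,fy=6,interpolation=cv2.INTER_CUBIC)
cv2.imwrite('pics/p4.png',a[:,:,::-1])
s=state();a=s['ee_rot'];print(s['eef_pos'],np.degrees(2*np.arctan2(a[1],a[0])),s['contact_force'],s['ft_torque'],s['gripper_width'])
E
```

```text
[ 0.45545198 -0.27866344  0.1663266 ] 207.0488583592355 [-1.01763767 -0.87880379  1.75566056] [-0.1695619  -0.08359088 -0.17339487] 0.012719595461269608
```

View pics/p4.png

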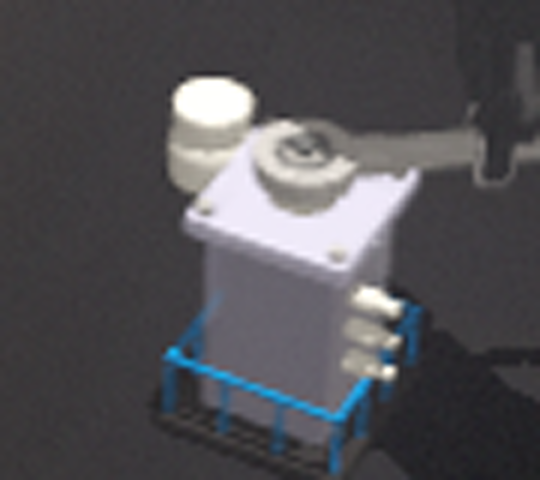

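```bash
cat > arc.py <<'E'
import sys,numpy as np
t0,r=float(sys.argv[1]),float(sys.argv[2])
for t in map(float,sys.argv[3:]):
    a,b=np.radians(t0),np.radians(t)
    print(t,round(-r*(np.cos(b)-np.cos(a))/.3,3),round(-r*(np.sin(b)-np.sin(a))/.3,3),round((t-t0)/90,3))
E
python3 arc.py 27 .106 24 18 12 6 0 -6 -12 -18 -24 -30 -36 -42 -45
```

```text
24.0 -0.008 0.017 -0.033
18.0 -0.021 0.051 -0.1
12.0 -0.031 0.087 -0.167
6.0 -0.037 0.123 -0.233
0.0 -0.039 0.16 -0.3
-6.0 -0.037 0.197 -0.367
-12.0 -0.031 0.234 -0.433
-18.0 -0.021 0.27 -0.5
-24.0 -0.008 0.304 -0.567
-30.0 0.009 0.337 -0.633
-36.0 0.029 0.368 -0.7
-42.0 0.052 0.397 -0.767
-45.0 0.065 0.41 -0.8
```

>>> {"name": "jog_arm", "arguments": {
  "deltas": [
    {"travel": [0, 0, -0.004], "twist": [0, 0, 0]},
    {"travel": [-0.008, 0.017, -0.004], "twist": [0, 0, -0.033]},
    {"travel": [-0.021, 0.051, -0.004], "twist": [0, 0, -0.1]},
    {"travel": [-0.031, 0.087, -0.004], "twist": [0, 0, -0.167]},
    {"travel": [-0.031, 0.087, -0.004], "twist": [0, 0, -0.167]}
  ]
}}

```text
time_s: 8.8
eef_pos: [0.4463, -0.2526, 0.1654]
ee_rot: [-0.33, 3.123, -0.002]
contact_force: [-0.7, -3.9, 3.7]
gripper_width: 0.0135
```

```bash
cat > chk.py <<'E'
from h import *
import sys
s=state();a=s['ee_rot'];p=s['eef_pos'];N=np.array([.55,-.231])
F,M=s['contact_force'],s['ft_torque'];r=p[:2]-N
print(p.round(4),'theta',np.degrees(2*np.arctan2(a[1],a[0])).round(2)-180,'F',F.round(2),'M',M.round(3),'Mz about nut (ft at tcp)',(r[0]*F[1]-r[1]*F[0]+M[2]).round(3),'w',s['gripper_width'].round(4),s['time_s'])
if len(sys.argv)>1:
    S=vision.camera('side');a=cv2.resize(S[135:215,285:375],None,fx=6,fy=6,interpolation=cv2.INTER_CUBIC)
    cv2.imwrite('pics/'+sys.argv[1],a[:,:,::-1])
E
python3 chk.py p5.png
```

```text
Traceback (most recent call last):
  File "chk.py", line 5, in <module>
    print(p.round(4),'theta',np.degrees(2*np.arctan2(a[1],a[0])).round(2)-180,'F',F.round(2),'M',M.round(3),'Mz about nut (ft at tcp)',(r[0]*F[1]-r[1]*F[0]+M[2]).round(3),'w',s['gripper_width'].round(4),s['time_s'])
                                                                                                                                                                               ^^^^^^^^^^^^^^^^^^^^^^^^
AttributeError: 'float' object has no attribute 'round'
```

```bash
sed -i "s/s\['gripper_width'\].round(4)/s['gripper_width']/" chk.py; python3 chk.py p5.png
```

```text
[ 0.4463 -0.2526  0.1654] theta 12.080000000000013 F [-0.73 -3.89  3.7 ] M [-0.678 -0.34  -0.155] Mz about nut (ft at tcp) 0.233 w 0.01348653651661225 8.8
```

View pics/p5.png

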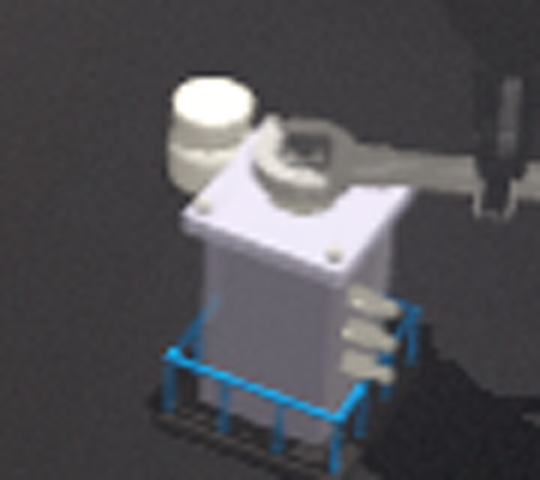

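```bash
python3 - <<'E'
from h import *
a=cv2.imread('pics/p5.png')
a=cv2.convertScaleAbs(a,alpha=1.6)
outs=[]
for z in(.177,.182):
    b=a.copy()
    for zz,c in((z+.016,(0,0,255)),(z,(0,255,0))):
        for t in np.linspace(0,6.28,60):
            u,v=proj('side',[.55+.0295*np.cos(t),-.231+.0295*np.sin(t),zz]);cv2.circle(b,(round((u+.43-285)*6),round((v+.43-135)*6)),1,c,-1)
    outs.append(cv2.resize(b[100:230,230:400],None,fx=2.3,fy=2.3))
cv2.imwrite('pics/ov.png',np.hstack(outs))
E
```

```text
(no output)
```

View pics/ov.png

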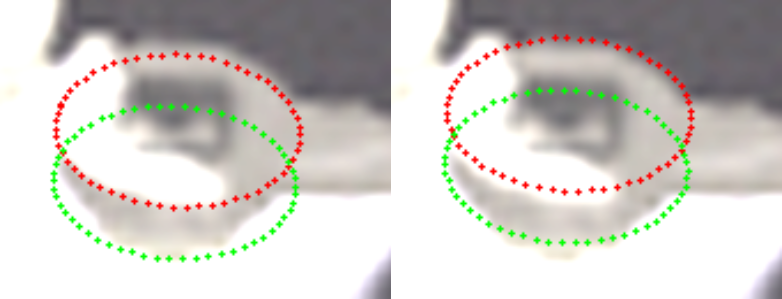

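>>> {"name": "jog_arm", "arguments": {
  "deltas": [
    {"travel": [0, 0, -0.004], "twist": [0, 0, 0]},
    {"travel": [0, 0, -0.008], "twist": [0, 0, 0]},
    {"travel": [0, 0, -0.008], "twist": [0, 0, 0]},
    {"travel": [0, 0, -0.008], "twist": [0, 0, 0]}
  ]
}}

```text
time_s: 9.35
eef_pos: [0.4461, -0.2526, 0.1623]
ee_rot: [-0.331, 3.124, 0.0]
contact_force: [-1.6, -2.0, 4.7]
gripper_width: 0.0128
```

```bash
python3 chk.py p6.png
```

```text
[ 0.4461 -0.2526  0.1623] theta 12.080000000000013 F [-1.59 -2.04  4.66] M [-0.263 -0.354  0.019] Mz about nut (ft at tcp) 0.196 w 0.012843911028372342 9.35
```

```bash
python3 - <<'E'
from h import *
outs=[]
for n in('p5','p6'):
    a=cv2.convertScaleAbs(cv2.imread(f'pics/{n}.png'),alpha=1.6)
    outs.append(cv2.resize(a[90:230,230:540],None,fx=2.5,fy=2.5))
cv2.imwrite('pics/ov2.png',cv2.resize(np.vstack(outs),None,fx=.8,fy=.8))
d=[cv2.imread(f'pics/{n}.png')[90:230,230:440].astype(np.float32).mean(2) for n in('p5','p6')]
print(cv2.phaseCorrelate(d[0][30:70,100:200].copy(),d[1][30:70,100:200].copy()))
E
```

```text
((0.20511488613654905, 0.11632864565532941), 0.6951473319530487)
```

View pics/ov2.png

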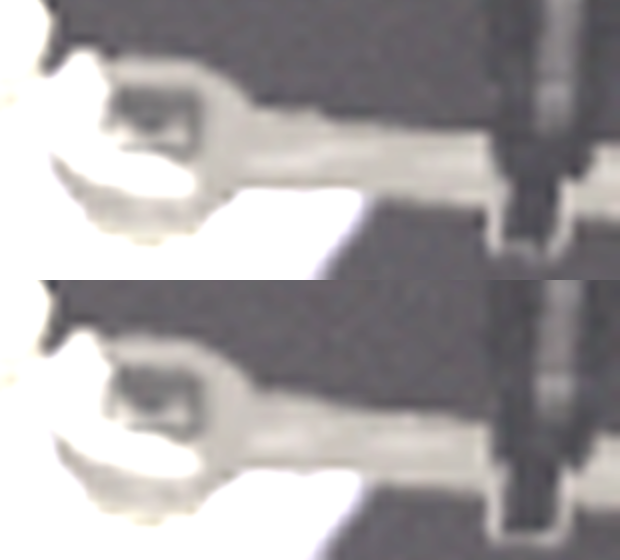

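The ring stayed put while the fingers lowered, so it is on its seat. Continuing the drive stroke with the handle brought back level.

```bash
python3 arc.py 12 .106 8 3 -3 -9 -15 -21 -27 -33 -39 -45
```

```text
8.0 -0.004 0.024 -0.044
3.0 -0.007 0.055 -0.1
-3.0 -0.007 0.092 -0.167
-9.0 -0.003 0.129 -0.233
-15.0 0.004 0.165 -0.3
-21.0 0.016 0.2 -0.367
-27.0 0.031 0.234 -0.433
-33.0 0.049 0.266 -0.5
-39.0 0.071 0.296 -0.567
-45.0 0.096 0.323 -0.633
```

>>> {"name": "jog_arm", "arguments": {
  "deltas": [
    {"travel": [-0.004, 0.024, 0.009], "twist": [0, 0, -0.044]},
    {"travel": [-0.007, 0.055, 0.009], "twist": [0, 0, -0.1]},
    {"travel": [-0.007, 0.092, 0.009], "twist": [0, 0, -0.167]},
    {"travel": [-0.003, 0.129, 0.009], "twist": [0, 0, -0.233]},
    {"travel": [0.004, 0.165, 0.009], "twist": [0, 0, -0.3]},
    {"travel": [0.016, 0.2, 0.009], "twist": [0, 0, -0.367]},
    {"travel": [0.031, 0.234, 0.009], "twist": [0, 0, -0.433]},
    {"travel": [0.049, 0.266, 0.009], "twist": [0, 0, -0.5]},
    {"travel": [0.071, 0.296, 0.009], "twist": [0, 0, -0.567]},
    {"travel": [0.096, 0.323, 0.009], "twist": [0, 0, -0.633]},
    {"travel": [0.096, 0.323, 0.009], "twist": [0, 0, -0.633]}
  ]
}}

```text
time_s: 10.78
eef_pos: [0.4746, -0.1552, 0.1641]
ee_rot: [-1.197, -2.903, 0.001]
contact_force: [-0.6, -1.9, 0.3]
gripper_width: 0.0132
```

```bash
python3 chk.py p7.png
```

```text
[ 0.4746 -0.1552  0.1641] theta -404.81 F [-0.56 -1.91  0.31] M [-0.375  0.136  0.064] Mz about nut (ft at tcp) 0.251 w 0.013179116229109101 10.775
```

View pics/p7.png

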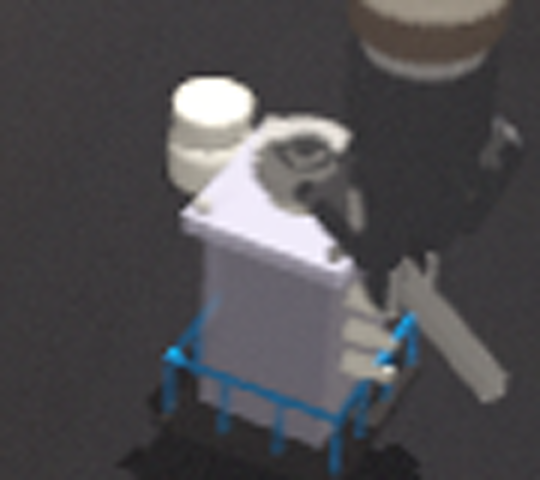

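Drive torque is 0.25 Nm with the ring on the nut. Now the return stroke.

```bash
python3 arc.py -45 .106 -41 -34 -27 -20 -13 -6 1 8 15 22 27 30
```

```text
-41.0 -0.017 -0.018 0.044
-34.0 -0.043 -0.052 0.122
-27.0 -0.065 -0.089 0.2
-20.0 -0.082 -0.129 0.278
-13.0 -0.094 -0.17 0.356
-6.0 -0.102 -0.213 0.433
1.0 -0.103 -0.256 0.511
8.0 -0.1 -0.299 0.589
15.0 -0.091 -0.341 0.667
22.0 -0.078 -0.382 0.744
27.0 -0.065 -0.41 0.8
30.0 -0.056 -0.427 0.833
```

>>> {"name": "jog_arm", "arguments": {
  "deltas": [
    {"travel": [-0.017, -0.018, -0.002], "twist": [0, 0, 0.044]},
    {"travel": [-0.043, -0.052, -0.002], "twist": [0, 0, 0.122]},
    {"travel": [-0.065, -0.089, -0.002], "twist": [0, 0, 0.2]},
    {"travel": [-0.082, -0.129, -0.002], "twist": [0, 0, 0.278]},
    {"travel": [-0.094, -0.17, -0.002], "twist": [0, 0, 0.356]},
    {"travel": [-0.102, -0.213, -0.002], "twist": [0, 0, 0.433]},
    {"travel": [-0.103, -0.256, -0.002], "twist": [0, 0, 0.511]},
    {"travel": [-0.1, -0.299, -0.002], "twist": [0, 0, 0.589]},
    {"travel": [-0.091, -0.341, -0.002], "twist": [0, 0, 0.667]},
    {"travel": [-0.078, -0.382, -0.002], "twist": [0, 0, 0.744]},
    {"travel": [-0.065, -0.41, -0.002], "twist": [0, 0, 0.8]},
    {"travel": [-0.056, -0.427, -0.002], "twist": [0, 0, 0.833]},
    {"travel": [-0.056, -0.427, -0.002], "twist": [0, 0, 0.833]}
  ]
}}

```text
time_s: 12.45
eef_pos: [0.4578, -0.2838, 0.1639]
ee_rot: [0.816, -3.034, -0.002]
contact_force: [2.1, 0.1, -0.1]
gripper_width: 0.0125
```

```bash
python3 chk.py p8.png; python3 arc.py 30 .106 26 20 14 8 2 -4 -10 -15
```

```text
[ 0.4578 -0.2838  0.1639] theta -329.9 F [ 2.05  0.1  -0.07] M [ 0.177 -0.349 -0.018] Mz about nut (ft at tcp) 0.082 w 0.012544929686980753 12.45
26.0 -0.012 0.022 -0.044
20.0 -0.026 0.056 -0.111
14.0 -0.037 0.091 -0.178
8.0 -0.044 0.127 -0.244
2.0 -0.047 0.164 -0.311
-4.0 -0.046 0.201 -0.378
-10.0 -0.042 0.238 -0.444
-15.0 -0.035 0.268 -0.5
```

View pics/p8.png

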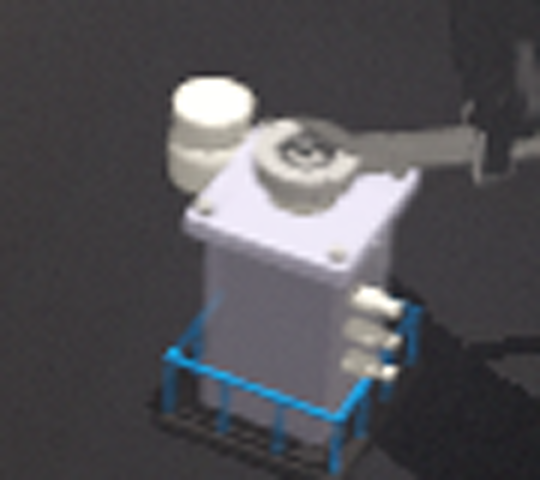

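>>> {"name": "jog_arm", "arguments": {
  "deltas": [
    {"travel": [-0.012, 0.022, 0], "twist": [0, 0, -0.044]},
    {"travel": [-0.026, 0.056, 0], "twist": [0, 0, -0.111]},
    {"travel": [-0.037, 0.091, 0], "twist": [0, 0, -0.178]},
    {"travel": [-0.044, 0.127, 0], "twist": [0, 0, -0.244]},
    {"travel": [-0.047, 0.164, 0], "twist": [0, 0, -0.311]},
    {"travel": [-0.046, 0.201, 0], "twist": [0, 0, -0.378]},
    {"travel": [-0.042, 0.238, 0], "twist": [0, 0, -0.444]},
    {"travel": [-0.035, 0.268, 0], "twist": [0, 0, -0.5]},
    {"travel": [-0.035, 0.268, 0], "twist": [0, 0, -0.5]}
  ]
}}

```text
time_s: 13.62
eef_pos: [0.4472, -0.203, 0.1643]
ee_rot: [-0.407, -3.115, 0.001]
contact_force: [0.2, -1.2, -0.6]
gripper_width: 0.013
```

```bash
python3 chk.py p9.png; python3 arc.py -15 .106 -18 -22 -26 -30
```

```text
[ 0.4472 -0.203   0.1643] theta -374.9 F [ 0.15 -1.24 -0.6 ] M [-0.326 -0.051  0.046] Mz about nut (ft at tcp) 0.168 w 0.012982488315895964 13.625
-18.0 0.005 0.018 -0.033
-22.0 0.014 0.041 -0.078
-26.0 0.024 0.063 -0.122
-30.0 0.035 0.085 -0.167
```

View pics/p9.png

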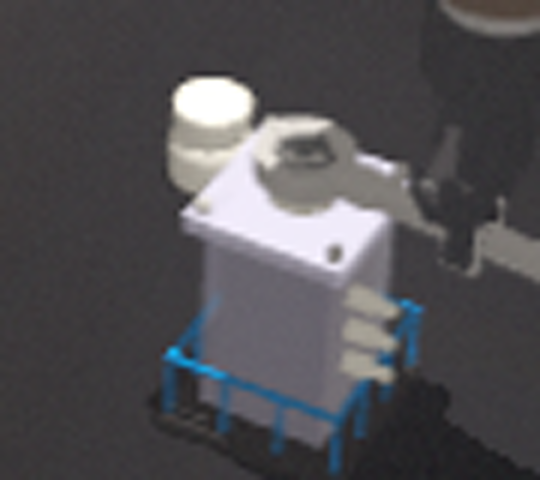

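>>> {"name": "jog_arm", "arguments": {
  "deltas": [
    {"travel": [0.005, 0.018, 0], "twist": [0, 0, -0.033]},
    {"travel": [0.014, 0.041, 0], "twist": [0, 0, -0.078]},
    {"travel": [0.024, 0.063, 0], "twist": [0, 0, -0.122]},
    {"travel": [0.035, 0.085, 0], "twist": [0, 0, -0.167]},
    {"travel": [0.035, 0.085, 0], "twist": [0, 0, -0.167]}
  ]
}}

```text
time_s: 14.3
eef_pos: [0.4576, -0.1777, 0.1642]
ee_rot: [-0.809, -3.035, -0.0]
contact_force: [-1.2, 1.2, -0.9]
gripper_width: 0.0131
```

```bash
python3 chk.py p10.png; python3 arc.py -30 .106 -33 -36 -40
```

```text
[ 0.4576 -0.1777  0.1642] theta -389.87 F [-1.17  1.16 -0.94] M [0.04  0.215 0.223] Mz about nut (ft at tcp) 0.178 w 0.013106711254940945 14.3
-33.0 0.01 0.016 -0.033
-36.0 0.02 0.031 -0.067
-40.0 0.035 0.05 -0.111
```

>>> {"name": "jog_arm", "arguments": {
  "deltas": [
    {"travel": [0.01, 0.016, 0], "twist": [0, 0, -0.033]},
    {"travel": [0.02, 0.031, 0], "twist": [0, 0, -0.067]},
    {"travel": [0.035, 0.05, 0], "twist": [0, 0, -0.111]},
    {"travel": [0.035, 0.05, 0], "twist": [0, 0, -0.111]}
  ]
}}

```text
time_s: 14.85
eef_pos: [0.4681, -0.1626, 0.1642]
ee_rot: [-1.07, -2.953, -0.0]
contact_force: [-3.0, 2.9, 1.1]
gripper_width: 0.013
```

```bash
python3 chk.py p11.png; python3 arc.py -40 .106 -42 -45 -47
```

```text
[ 0.4681 -0.1626  0.1642] theta -399.84000000000003 F [-2.96  2.88  1.13] M [0.495 0.35  0.33 ] Mz about nut (ft at tcp) 0.297 w 0.012994163978462881 14.85
-42.0 0.008 0.009 -0.022
-45.0 0.021 0.023 -0.056
-47.0 0.03 0.031 -0.078
```

View pics/p11.png

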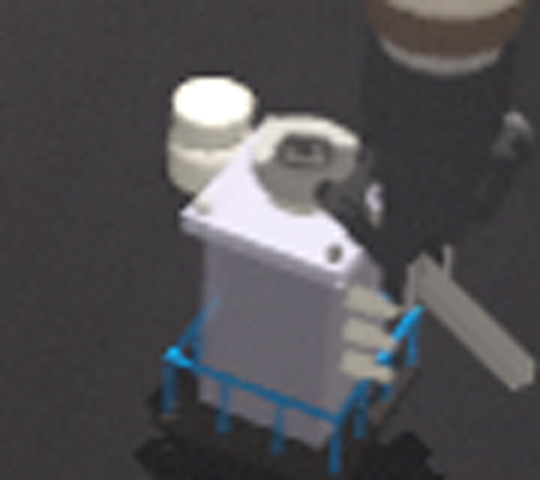

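>>> {"name": "jog_arm", "arguments": {
  "deltas": [
    {"travel": [0.008, 0.009, 0], "twist": [0, 0, -0.022]},
    {"travel": [0.021, 0.023, 0], "twist": [0, 0, -0.056]},
    {"travel": [0.021, 0.023, 0], "twist": [0, 0, -0.056]},
    {"travel": [0.021, 0.023, 0], "twist": [0, 0, -0.056]}
  ]
}}

```text
time_s: 15.4
eef_pos: [0.4743, -0.1558, 0.1642]
ee_rot: [-1.199, -2.903, -0.001]
contact_force: [-2.1, 4.5, -0.2]
gripper_width: 0.0131
```

```bash
python3 chk.py p12.png; python3 arc.py -45 .106 -48 -50
```

```text
[ 0.4743 -0.1558  0.1642] theta -404.87 F [-2.06  4.47 -0.19] M [0.792 0.483 0.377] Mz about nut (ft at tcp) 0.194 w 0.013107661683216833 15.4
-48.0 0.013 0.013 -0.033
-50.0 0.023 0.021 -0.056
```

View pics/p12.png

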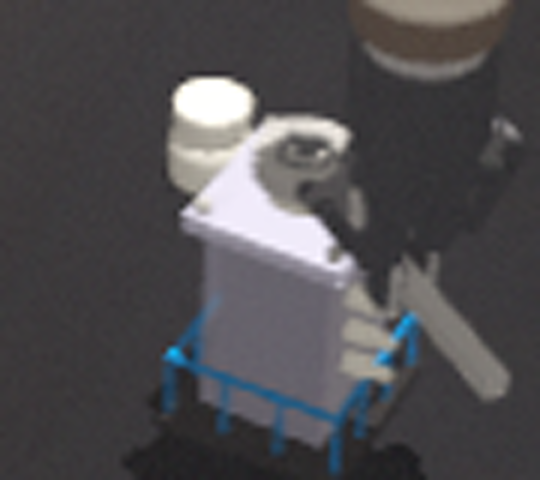

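>>> {"name": "jog_arm", "arguments": {
  "deltas": [
    {"travel": [0.011, 0.015, 0], "twist": [0, 0, -0.033]},
    {"travel": [0.021, 0.023, 0], "twist": [0, 0, -0.056]},
    {"travel": [0.021, 0.023, 0], "twist": [0, 0, -0.056]},
    {"travel": [0.021, 0.023, 0], "twist": [0, 0, -0.056]}
  ]
}}

```text
time_s: 15.95
eef_pos: [0.4811, -0.1493, 0.1644]
ee_rot: [1.327, 2.847, -0.0]
contact_force: [0.4, 1.2, -1.7]
gripper_width: 0.013
```

```bash
python3 chk.py p13.png; python3 arc.py -50 .106 -53 -55
```

```text
[ 0.4811 -0.1493  0.1644] theta -49.97999999999999 F [ 0.45  1.2  -1.65] M [ 0.223 -0.213  0.385] Mz about nut (ft at tcp) 0.266 w 0.012968145642715588 15.95
-53.0 0.014 0.012 -0.033
-55.0 0.024 0.019 -0.056
```

>>> {"name": "jog_arm", "arguments": {
  "deltas": [
    {"travel": [0.014, 0.012, 0], "twist": [0, 0, -0.033]},
    {"travel": [0.024, 0.019, 0], "twist": [0, 0, -0.056]},
    {"travel": [0.024, 0.019, 0], "twist": [0, 0, -0.056]},
    {"travel": [0.024, 0.019, 0], "twist": [0, 0, -0.056]}
  ]
}}

```text
time_s: 16.5
eef_pos: [0.4884, -0.1435, 0.1644]
ee_rot: [1.452, 2.785, -0.0]
contact_force: [2.8, 0.1, -2.2]
gripper_width: 0.0131
```

```bash
python3 chk.py p14.png; python3 arc.py -55 .106 -58 -60
```

```text
[ 0.4884 -0.1435  0.1644] theta -55.05 F [ 2.78  0.12 -2.18] M [ 0.005 -0.491  0.444] Mz about nut (ft at tcp) 0.194 w 0.01309620665628612 16.5
-58.0 0.015 0.01 -0.033
-60.0 0.026 0.017 -0.056
```

View pics/p14.png

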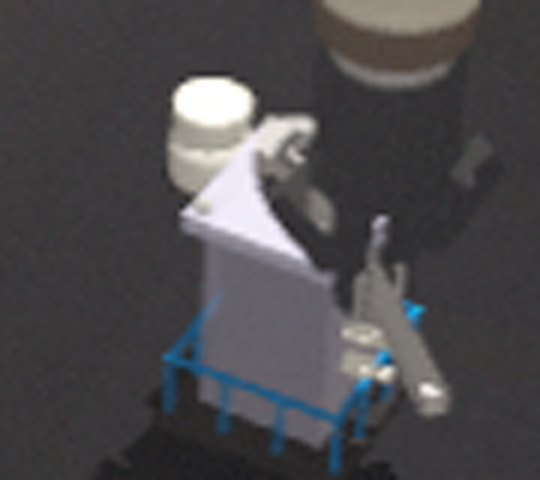

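>>> {"name": "jog_arm", "arguments": {
  "deltas": [
    {"travel": [0.015, 0.01, 0], "twist": [0, 0, -0.033]},
    {"travel": [0.026, 0.017, 0], "twist": [0, 0, -0.056]},
    {"travel": [0.026, 0.017, 0], "twist": [0, 0, -0.056]},
    {"travel": [0.026, 0.017, 0], "twist": [0, 0, -0.056]}
  ]
}}

```text
time_s: 17.05
eef_pos: [0.4962, -0.1384, 0.1645]
ee_rot: [1.573, 2.719, -0.0]
contact_force: [4.4, -1.8, -2.6]
gripper_width: 0.0131
```

```bash
python3 chk.py p15.png; python3 arc.py -60 .106 -62 -64
```

```text
[ 0.4962 -0.1384  0.1645] theta -60.099999999999994 F [ 4.43 -1.77 -2.56] M [-0.249 -0.664  0.48 ] Mz about nut (ft at tcp) 0.165 w 0.013141629594755124 17.05
-62.0 0.011 0.006 -0.022
-64.0 0.022 0.012 -0.044
```

>>> {"name": "jog_arm", "arguments": {
  "deltas": [
    {"travel": [0.012, 0.004, 0], "twist": [0, 0, -0.022]},
    {"travel": [0.024, 0.009, 0], "twist": [0, 0, -0.044]},
    {"travel": [0.024, 0.009, 0], "twist": [0, 0, -0.044]},
    {"travel": [0.024, 0.009, 0], "twist": [0, 0, -0.044]}
  ]
}}

```text
time_s: 17.6
eef_pos: [0.5028, -0.135, 0.1643]
ee_rot: [-1.665, -2.663, -0.001]
contact_force: [-1.1, 5.8, -0.7]
gripper_width: 0.0132
```

```bash
python3 chk.py p16.png; python3 arc.py -64 .106 -66 -68
```

```text
[ 0.5028 -0.135   0.1643] theta -424.03999999999996 F [-1.05  5.78 -0.71] M [1.001 0.094 0.411] Mz about nut (ft at tcp) 0.24 w 0.013171003671953674 17.6
-66.0 0.011 0.005 -0.022
-68.0 0.023 0.01 -0.044
```

View pics/p16.png

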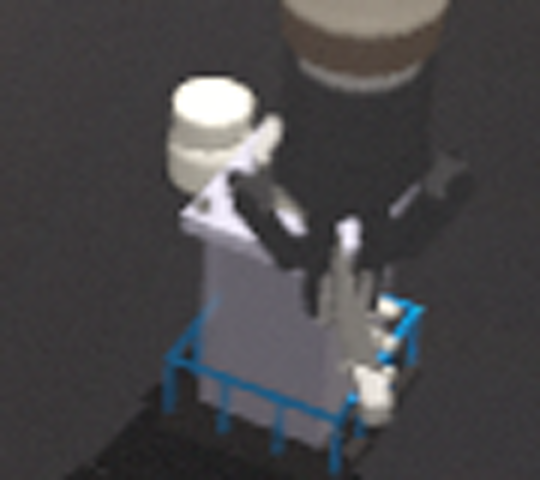

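>>> {"name": "jog_arm", "arguments": {
  "deltas": [
    {"travel": [0.01, 0.007, 0], "twist": [0, 0, -0.022]},
    {"travel": [0.022, 0.012, 0], "twist": [0, 0, -0.044]},
    {"travel": [0.022, 0.012, 0], "twist": [0, 0, -0.044]},
    {"travel": [0.022, 0.012, 0], "twist": [0, 0, -0.044]}
  ]
}}

```text
time_s: 18.15
eef_pos: [0.5096, -0.1318, 0.1643]
ee_rot: [-1.757, -2.604, -0.0]
contact_force: [-0.4, 3.1, -0.7]
gripper_width: 0.0131
```

```bash
python3 chk.py p17.png; python3 arc.py -68 .106 -70 -72
```

```text
[ 0.5096 -0.1318  0.1643] theta -428.02 F [-0.43  3.07 -0.67] M [ 0.566 -0.027  0.362] Mz about nut (ft at tcp) 0.281 w 0.013131450640932777 18.15
-70.0 0.012 0.004 -0.022
-72.0 0.023 0.008 -0.044
```

View pics/p17.png

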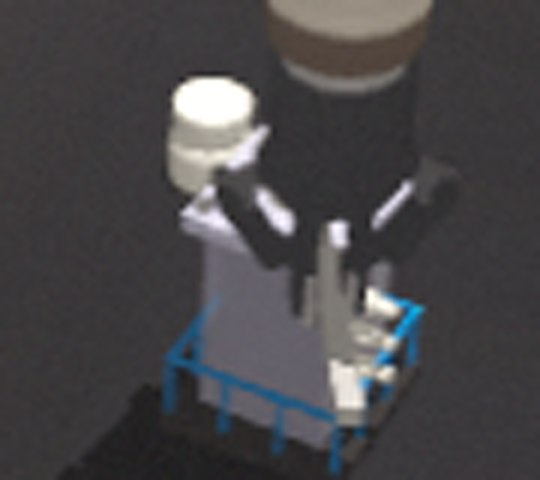

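Torque is still at running level and the hand is starting to hide the lid. I'll do one more return stroke so the final pull happens in view.

```bash
python3 arc.py -68 .106 -64 -57 -50 -43 -36 -29 -22 -15 -8 -1 6 12 15; echo; python3 arc.py 15 .106 12 8 4 0 -4
```

```text
-64.0 -0.023 -0.01 0.044
-57.0 -0.06 -0.031 0.122
-50.0 -0.095 -0.057 0.2
-43.0 -0.126 -0.087 0.278
-36.0 -0.153 -0.12 0.356
-29.0 -0.177 -0.156 0.433
-22.0 -0.195 -0.195 0.511
-15.0 -0.209 -0.236 0.589
-8.0 -0.218 -0.278 0.667
-1.0 -0.221 -0.321 0.744
6.0 -0.219 -0.365 0.822
12.0 -0.213 -0.401 0.889
15.0 -0.209 -0.419 0.922

12.0 -0.004 0.018 -0.033
8.0 -0.009 0.042 -0.078
4.0 -0.011 0.067 -0.122
0.0 -0.012 0.091 -0.167
-4.0 -0.011 0.116 -0.211
```

>>> {"name": "jog_arm", "arguments": {
  "deltas": [
    {"travel": [-0.023, -0.01, 0], "twist": [0, 0, 0.044]},
    {"travel": [-0.06, -0.031, 0], "twist": [0, 0, 0.122]},
    {"travel": [-0.095, -0.057, 0], "twist": [0, 0, 0.2]},
    {"travel": [-0.126, -0.087, 0], "twist": [0, 0, 0.278]},
    {"travel": [-0.153, -0.12, 0], "twist": [0, 0, 0.356]},
    {"travel": [-0.177, -0.156, 0], "twist": [0, 0, 0.433]},
    {"travel": [-0.195, -0.195, 0], "twist": [0, 0, 0.511]},
    {"travel": [-0.209, -0.236, 0], "twist": [0, 0, 0.589]},
    {"travel": [-0.218, -0.278, 0], "twist": [0, 0, 0.667]},
    {"travel": [-0.221, -0.321, 0], "twist": [0, 0, 0.744]},
    {"travel": [-0.219, -0.365, 0], "twist": [0, 0, 0.822]},
    {"travel": [-0.213, -0.401, 0], "twist": [0, 0, 0.889]},
    {"travel": [-0.209, -0.419, 0], "twist": [0, 0, 0.922]},
    {"travel": [-0.209, -0.419, 0], "twist": [0, 0, 0.922]}
  ]
}}

```text
time_s: 19.95
eef_pos: [0.447, -0.2581, 0.1643]
ee_rot: [0.406, -3.115, 0.001]
contact_force: [0.1, 0.6, -1.2]
gripper_width: 0.013
```

```bash
python3 chk.py p18.png
```

```text
[ 0.447  -0.2581  0.1643] theta -345.15999999999997 F [ 0.09  0.6  -1.2 ] M [-0.003 -0.067  0.016] Mz about nut (ft at tcp) -0.043 w 0.012989972052863528 19.95
```

>>> {"name": "jog_arm", "arguments": {
  "deltas": [
    {"travel": [-0.004, 0.018, 0], "twist": [0, 0, -0.033]},
    {"travel": [-0.009, 0.042, 0], "twist": [0, 0, -0.078]},
    {"travel": [-0.011, 0.067, 0], "twist": [0, 0, -0.122]},
    {"travel": [-0.011, 0.067, 0], "twist": [0, 0, -0.122]}
  ]
}}

```text
time_s: 20.5
eef_pos: [0.4439, -0.2373, 0.1646]
ee_rot: [-0.107, 3.139, -0.001]
contact_force: [0.6, -0.8, -2.0]
gripper_width: 0.0128
```

```bash
python3 chk.py p19.png;python3 arc.py 4 .106 2 -1
```

```text
[ 0.4439 -0.2373  0.1646] theta 3.9199999999999875 F [ 0.61 -0.82 -2.03] M [-0.242 -0.154 -0.027] Mz about nut (ft at tcp) 0.063 w 0.012793979884805289 20.5
2.0 -0.001 0.012 -0.022
-1.0 -0.001 0.031 -0.056
```

View pics/p19.png

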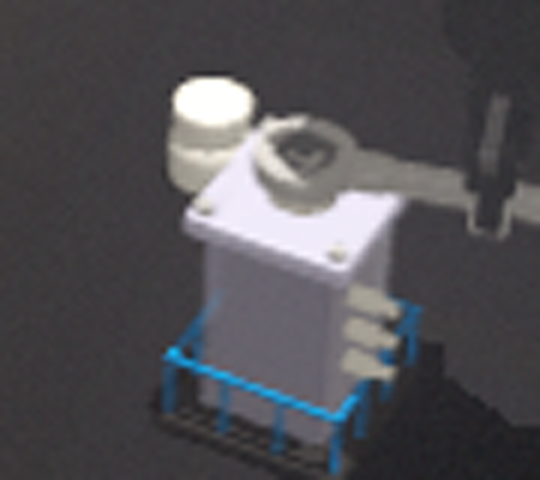

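>>> {"name": "jog_arm", "arguments": {
  "deltas": [
    {"travel": [-0.001, 0.012, 0], "twist": [0, 0, -0.022]},
    {"travel": [-0.001, 0.031, 0], "twist": [0, 0, -0.056]},
    {"travel": [-0.001, 0.031, 0], "twist": [0, 0, -0.056]}
  ]
}}

```text
time_s: 20.92
eef_pos: [0.4437, -0.2284, 0.1645]
ee_rot: [0.029, 3.141, -0.001]
contact_force: [0.8, -2.2, -1.2]
gripper_width: 0.0128
```

```bash
python3 chk.py p20.png;python3 arc.py -1 .106 -3 -6
```

```text
[ 0.4437 -0.2284  0.1645] theta -1.039999999999992 F [ 0.78 -2.16 -1.2 ] M [-0.398 -0.297 -0.002] Mz about nut (ft at tcp) 0.226 w 0.01279377612708598 20.925
-3.0 0.0 0.012 -0.022
-6.0 0.002 0.031 -0.056
```

>>> {"name": "jog_arm", "arguments": {
  "deltas": [
    {"travel": [0, 0.012, 0], "twist": [0, 0, -0.022]},
    {"travel": [0.001, 0.031, 0], "twist": [0, 0, -0.056]},
    {"travel": [0.001, 0.031, 0], "twist": [0, 0, -0.056]}
  ]
}}

```text
time_s: 21.35
eef_pos: [0.4442, -0.2191, 0.1645]
ee_rot: [0.166, 3.136, -0.001]
contact_force: [3.3, -1.8, -1.7]
gripper_width: 0.0129
```

```bash
python3 chk.py p21.png;python3 arc.py -6 .106 -8 -10
```

```text
[ 0.4442 -0.2191  0.1645] theta -6.060000000000002 F [ 3.31 -1.77 -1.73] M [-0.42  -0.688  0.05 ] Mz about nut (ft at tcp) 0.198 w 0.01288243169281106 21.35
-8.0 0.002 0.012 -0.022
-10.0 0.003 0.024 -0.044
```

>>> {"name": "jog_arm", "arguments": {
  "deltas": [
    {"travel": [0.002, 0.012, 0], "twist": [0, 0, -0.022]},
    {"travel": [0.003, 0.024, 0], "twist": [0, 0, -0.044]},
    {"travel": [0.003, 0.024, 0], "twist": [0, 0, -0.044]}
  ]
}}

```text
time_s: 21.78
eef_pos: [0.4452, -0.2121, 0.1645]
ee_rot: [0.274, 3.129, -0.001]
contact_force: [3.8, -3.9, -2.4]
gripper_width: 0.0127
```

```bash
python3 chk.py p22.png;python3 arc.py -10 .106 -12 -14
```

```text
[ 0.4452 -0.2121  0.1645] theta -10.02000000000001 F [ 3.76 -3.91 -2.42] M [-0.595 -0.775  0.2  ] Mz about nut (ft at tcp) 0.539 w 0.012694428152067241 21.775
-12.0 0.002 0.012 -0.022
-14.0 0.005 0.024 -0.044
```

>>> {"name": "jog_arm", "arguments": {
  "deltas": [
    {"travel": [0.003, 0.012, 0], "twist": [0, 0, -0.022]},
    {"travel": [0.006, 0.024, 0], "twist": [0, 0, -0.044]},
    {"travel": [0.006, 0.024, 0], "twist": [0, 0, -0.044]}
  ]
}}

```text
time_s: 22.2
eef_pos: [0.4467, -0.205, 0.1645]
ee_rot: [0.382, 3.118, -0.002]
contact_force: [3.1, -5.6, -1.5]
gripper_width: 0.0126
```

```bash
python3 chk.py p23.png;python3 arc.py -14 .106 -16 -18
```

```text
[ 0.4467 -0.205   0.1645] theta -13.97999999999999 F [ 3.13 -5.56 -1.51] M [-0.885 -0.514  0.254] Mz about nut (ft at tcp) 0.747 w 0.012597759724361317 22.2
-16.0 0.003 0.012 -0.022
-18.0 0.007 0.024 -0.044
```

View pics/p23.png

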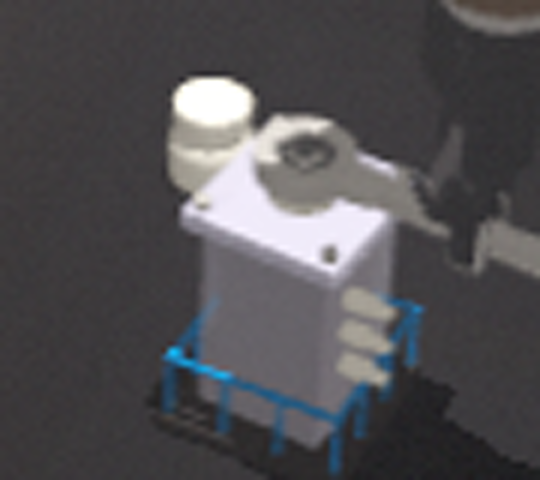

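The nut has reached its stop: torque rose to 0.75 Nm and the lid has started to turn (front corner moved from 345,272 to 337,272). I'll pull 4° more and hold.

>>> {"name": "jog_arm", "arguments": {
  "deltas": [
    {"travel": [0.003, 0.012, 0], "twist": [0, 0, -0.022]},
    {"travel": [0.007, 0.024, 0], "twist": [0, 0, -0.044]},
    {"travel": [0.007, 0.024, 0], "twist": [0, 0, -0.044]},
    {"travel": [0.007, 0.024, 0], "twist": [0, 0, -0.044]}
  ]
}}

```text
time_s: 22.75
eef_pos: [0.4486, -0.1981, 0.1644]
ee_rot: [0.489, 3.103, -0.002]
contact_force: [0.4, -5.7, -1.1]
gripper_width: 0.0129
```

```bash
python3 chk.py p24.png;python3 arc.py -18 .106 -19 -20; python3 - <<'E'
from h import *
# predicted lid corners for twist angles
for tw in(0,4,6,8,10,12):
    a=np.radians(-8.2-tw);o=[]
    for sx,sy in((-1,1),(1,1),(-1,-1),(1,-1)):
        d=np.array([sx*.05*np.cos(a)-sy*.05*np.sin(a),sx*.05*np.sin(a)+sy*.05*np.cos(a)])
        u,v=proj('side',[.55+d[0],-.231+d[1],.162]);o.append((round((u+.43-285)*6),round((v+.43-135)*6)))
    print(tw,o)
E
```

```text
[ 0.4486 -0.1981  0.1644] theta -17.919999999999987 F [ 0.42 -5.68 -1.13] M [-1.163 -0.361  0.352] Mz about nut (ft at tcp) 0.914 w 0.012872021703716032 22.75
-19.0 0.002 0.006 -0.011
-20.0 0.004 0.012 -0.022
0 [(351, 278), (186, 224), (420, 175), (260, 126)]
4 [(342, 279), (183, 219), (423, 180), (268, 124)]
6 [(338, 280), (182, 216), (424, 183), (272, 124)]
8 [(333, 281), (181, 213), (426, 185), (276, 123)]
10 [(329, 281), (180, 211), (427, 188), (281, 123)]
12 [(325, 281), (180, 208), (428, 191), (285, 122)]
```

View pics/p24.png

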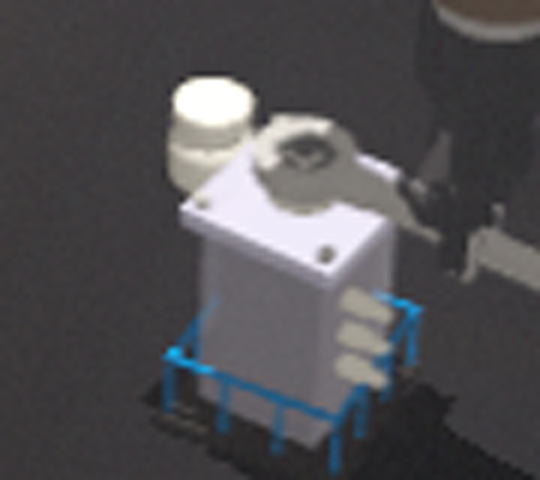

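Torque reads 0.91 Nm, and the lid screw moved from 337 to 326, which is about 6°. Pulling a little more and holding.

>>> {"name": "jog_arm", "arguments": {
  "deltas": [
    {"travel": [0.004, 0.012, 0], "twist": [0, 0, -0.022]},
    {"travel": [0.008, 0.024, 0], "twist": [0, 0, -0.044]},
    {"travel": [0.009, 0.029, 0], "twist": [0, 0, -0.055]},
    {"travel": [0.009, 0.029, 0], "twist": [0, 0, -0.055]},
    {"travel": [0.009, 0.029, 0], "twist": [0, 0, -0.055]},
    {"travel": [0.009, 0.029, 0], "twist": [0, 0, -0.055]}
  ]
}}

```text
time_s: 23.55
eef_pos: [0.4515, -0.1898, 0.1645]
ee_rot: [0.623, 3.078, -0.003]
contact_force: [2.7, -7.5, -2.0]
gripper_width: 0.013
```

```bash
python3 chk.py p25.png; python3 - <<'E'
from h import *
L=[cv2.convertScaleAbs(cv2.imread(f'pics/{n}.png'),alpha=1.3)[110:300,165:450] for n in('p19','p25')]
cv2.imwrite('pics/cmp.png',cv2.resize(np.hstack(L),None,fx=1.35,fy=1.35))
ref=cv2.imread('pics/p19.png')
t=ref[240:268,322:352]
for n in('p19','p22','p23','p24','p25'):
    r=cv2.matchTemplate(cv2.imread(f'pics/{n}.png')[225:285,285:370],t,cv2.TM_CCOEFF_NORMED);print(n,cv2.minMaxLoc(r)[1::2])
for tw in(0,4,6,8,10,12):
    a=np.radians(-8.2-tw);s=.043;d=np.array([-s*np.cos(a)-s*np.sin(a),-s*np.sin(a)+s*np.cos(a)]);u,v=proj('side',[.55+d[0],-.231+d[1],.165]);print(tw,round((u+.43-285)*6,1),round((v+.43-135)*6,1))
E
```

```text
[ 0.4515 -0.1898  0.1645] theta -22.870000000000005 F [ 2.69 -7.5  -2.05] M [-1.535 -0.548  0.535] Mz about nut (ft at tcp) 1.162 w 0.013031173341642608 23.55
p19 (1.0, (37, 15))
p22 (0.8350586295127869, (33, 13))
p23 (0.8178778290748596, (30, 14))
p24 (0.8182209730148315, (26, 14))
p25 (0.7920367121696472, (23, 14))
0 344.3 262.2
4 337.0 263.6
6 333.3 264.2
8 329.5 264.7
10 325.7 265.1
12 321.9 265.4
```

View pics/cmp.png

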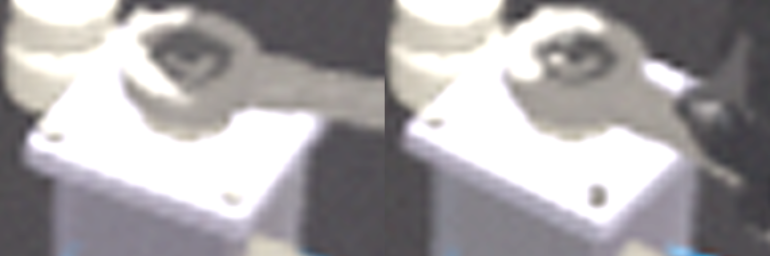

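Twist is about 7.6° from the lid screw and 8.3° from torque (1.16 Nm). I'll hold a moment longer, unload, then lift.

```bash
python3 arc.py -23 .106 -20 -16 -12 -10
```

```text
-20.0 -0.007 -0.017 0.033
-16.0 -0.014 -0.041 0.078
-12.0 -0.02 -0.065 0.122
-10.0 -0.023 -0.077 0.144
```

>>> {"name": "jog_arm", "arguments": {
  "deltas": [
    {"travel": [0, 0, 0], "twist": [0, 0, 0]},
    {"travel": [0, 0, 0], "twist": [0, 0, 0]},
    {"travel": [0, 0, 0], "twist": [0, 0, 0]},
    {"travel": [0, 0, 0], "twist": [0, 0, 0]}
  ]
}}

```text
time_s: 24.1
eef_pos: [0.4515, -0.1898, 0.1645]
ee_rot: [0.623, 3.078, -0.003]
contact_force: [3.0, -7.5, -1.4]
gripper_width: 0.0131
```

```bash
python3 chk.py p26.png
```

```text
[ 0.4515 -0.1898  0.1645] theta -22.870000000000005 F [ 3.01 -7.46 -1.38] M [-1.52  -0.6    0.534] Mz about nut (ft at tcp) 1.145 w 0.013095200898728954 24.1
```

>>> {"name": "jog_arm", "arguments": {
  "deltas": [
    {"travel": [-0.007, -0.017, 0], "twist": [0, 0, 0.033]},
    {"travel": [-0.014, -0.041, 0], "twist": [0, 0, 0.078]},
    {"travel": [-0.02, -0.065, 0], "twist": [0, 0, 0.122]},
    {"travel": [-0.023, -0.077, 0], "twist": [0, 0, 0.144]},
    {"travel": [-0.023, -0.077, 0], "twist": [0, 0, 0.144]}
  ]
}}

```text
time_s: 24.78
eef_pos: [0.4451, -0.2123, 0.1645]
ee_rot: [0.271, 3.128, -0.0]
contact_force: [6.3, -2.1, -2.0]
gripper_width: 0.0129
```

```bash
python3 chk.py p27.png
```

```text
[ 0.4451 -0.2123  0.1645] theta -9.889999999999986 F [ 6.33 -2.07 -1.98] M [-0.532 -1.16   0.158] Mz about nut (ft at tcp) 0.257 w 0.012943984255027501 24.775
```

View pics/p27.png

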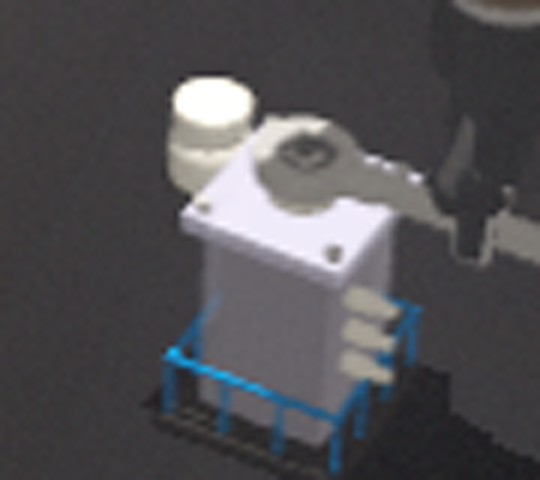

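>>> {"name": "jog_arm", "arguments": {
  "deltas": [
    {"travel": [0, -0.02, 0], "twist": [0, 0, 0.033]},
    {"travel": [0.001, -0.049, 0], "twist": [0, 0, 0.089]},
    {"travel": [0.001, -0.049, 0], "twist": [0, 0, 0.089]},
    {"travel": [0.001, -0.049, 0], "twist": [0, 0, 0.089]}
  ]
}}

```text
time_s: 25.32
eef_pos: [0.4442, -0.2262, 0.1642]
ee_rot: [-0.058, -3.14, -0.001]
contact_force: [-4.0, -1.0, -1.2]
gripper_width: 0.0125
```

```bash
python3 chk.py p28.png
```

```text
[ 0.4442 -0.2262  0.1642] theta -362.1 F [-3.96 -1.03 -1.17] M [-0.183  0.634 -0.039] Mz about nut (ft at tcp) 0.089 w 0.012512617458179264 25.325
```

>>> {"name": "jog_arm", "arguments": {
  "deltas": [
    {"travel": [-0.001, 0, 0.01], "twist": [0, 0, 0]},
    {"travel": [-0.001, 0, 0.025], "twist": [0, 0, 0]},
    {"travel": [-0.001, 0, 0.05], "twist": [0, 0, 0]},
    {"travel": [-0.001, 0, 0.1], "twist": [0, 0, 0]},
    {"travel": [-0.001, 0, 0.17], "twist": [0, 0, 0]},
    {"travel": [-0.001, 0, 0.233], "twist": [0, 0, 0]},
    {"travel": [-0.001, 0, 0.233], "twist": [0, 0, 0]}
  ]
}}

```text
time_s: 26.25
eef_pos: [0.4453, -0.2266, 0.2364]
ee_rot: [0.055, 3.138, -0.002]
contact_force: [-0.3, 0.1, -5.0]
gripper_width: 0.0129
```

```bash
python3 chk.py p29.png
```

```text
[ 0.4453 -0.2266  0.2364] theta -2.009999999999991 F [-0.26  0.08 -5.02] M [0.011 0.294 0.03 ] Mz about nut (ft at tcp) 0.022 w 0.012915040114107249 26.25
```

View pics/p29.png

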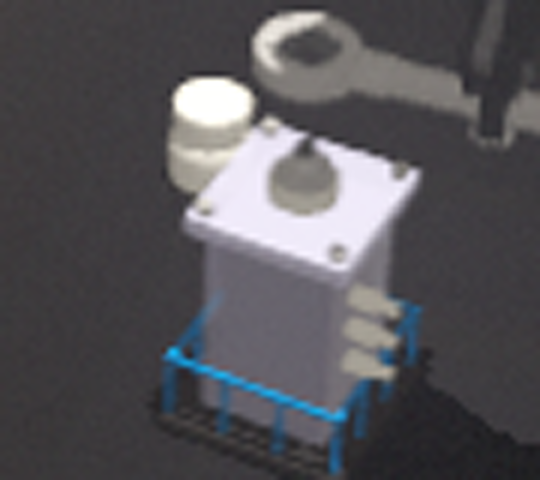

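```bash
python3 - <<'E'
from h import *
S=vision.camera('side')
a=cv2.convertScaleAbs(S[115:185,285:385],alpha=1.5)
a=cv2.resize(a,None,fx=7,fy=7,interpolation=cv2.INTER_CUBIC)[:,:,::-1].copy()
tcp=np.array([.4450,-.2266,.2345])
for th,col in((-2,(0,0,255)),(-5,(0,255,0))):
    t=np.radians(th);x=np.array([np.cos(t),np.sin(t),0]);y=np.array([-x[1],x[0],0]);c=tcp+x*.106;c[2]=.2455+.016
    f=lambda P:tuple(round((v+.43-o)*7) for v,o in zip(proj('side',P),(285,115)))
    for p in np.linspace(0,6.28,70): cv2.circle(a,f(c+.0295*(np.cos(p)*x+np.sin(p)*y)),1,col,-1)
    for d in np.linspace(.035,.2,60):
        for w in(-.007,.007): cv2.circle(a,f(c-x*d+y*w),1,col,-1)
cv2.imwrite('pics/hold.png',a)
E
```

```text
(no output)
```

View pics/hold.png

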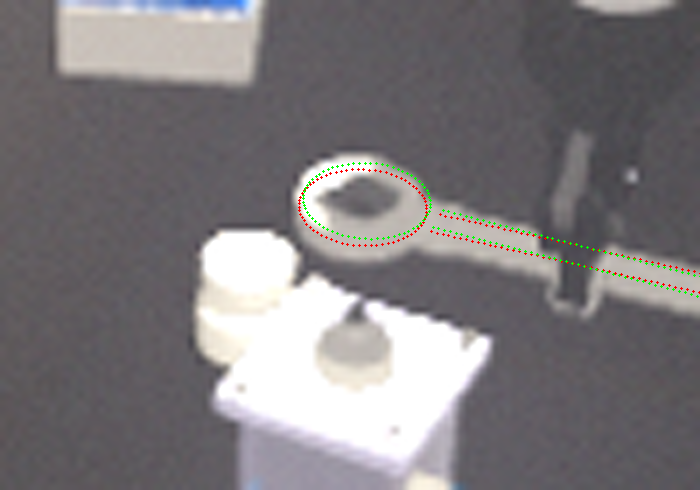

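The wrench is off the nut and held about level, with its ring roughly 3–4 mm high. Carrying it back to the rest.

>>> {"name": "jog_arm", "arguments": {
  "deltas": [
    {"travel": [0.03, 0.13, 0], "twist": [0, 0, 0.015]},
    {"travel": [0.06, 0.28, 0], "twist": [0, 0, 0.03]},
    {"travel": [0.1, 0.43, 0], "twist": [0, 0, 0.04]},
    {"travel": [0.13, 0.58, 0], "twist": [0, 0, 0.055]},
    {"travel": [0.16, 0.7, 0], "twist": [0, 0, 0.067]},
    {"travel": [0.19, 0.82, 0], "twist": [0, 0, 0.08]},
    {"travel": [0.21, 0.94, 0], "twist": [0, 0, 0.09]},
    {"travel": [0.21, 0.94, 0], "twist": [0, 0, 0.09]}
  ]
}}

```text
time_s: 27.35
eef_pos: [0.5073, 0.0577, 0.233]
ee_rot: [0.172, -3.135, -0.001]
contact_force: [-0.1, -0.9, -4.6]
gripper_width: 0.0128
```

```bash
python3 chk.py; python3 - <<'E'
from h import *
p=state()['eef_pos'];print((np.array([.5386,.1916,.05])-p)/.3)
E
```

```text
[0.5073 0.0577 0.233 ] theta -353.73 F [-0.12 -0.89 -4.58] M [-0.088  0.232 -0.027] Mz about nut (ft at tcp) 0.047 w 0.012811705014603918 27.35
[ 0.10434684  0.44633811 -0.61007516]
```

>>> {"name": "jog_arm", "arguments": {
  "deltas": [
    {"travel": [0.04, 0.15, 0], "twist": [0, 0, 0.015]},
    {"travel": [0.08, 0.3, 0], "twist": [0, 0, 0.03]},
    {"travel": [0.102, 0.453, 0], "twist": [0, 0, 0.042]},
    {"travel": [0.102, 0.453, -0.15], "twist": [0, 0, 0.042]},
    {"travel": [0.102, 0.453, -0.3], "twist": [0, 0, 0.042]},
    {"travel": [0.102, 0.453, -0.45], "twist": [0, 0, 0.042]},
    {"travel": [0.102, 0.453, -0.58], "twist": [0, 0, 0.042]},
    {"travel": [0.102, 0.453, -0.63], "twist": [0, 0, 0.042]},
    {"travel": [0.102, 0.453, -0.63], "twist": [0, 0, 0.042]}
  ]
}}

```text
time_s: 28.48
eef_pos: [0.5377, 0.191, 0.0448]
ee_rot: [0.269, -3.129, 0.001]
contact_force: [0.4, -0.3, -3.3]
gripper_width: 0.0128
```

```bash
python3 chk.py; python3 - <<'E'
from h import *
S=vision.camera('side');T=vision.camera('top')
a=cv2.resize(S[240:330,230:350],None,fx=3.3,fy=3.3,interpolation=cv2.INTER_CUBIC);b=cv2.resize(T[170:300,165:250],None,fx=3.3,fy=3.3,interpolation=cv2.INTER_CUBIC)
a=cv2.copyMakeBorder(a,0,b.shape[0]-a.shape[0],0,0,0);cv2.imwrite('pics/p30.png',np.hstack([a,b])[:,:,::-1])
E
```

```text
[0.5377 0.191  0.0448] theta -350.16999999999996 F [ 0.37 -0.25 -3.27] M [-0.043  0.241 -0.002] Mz about nut (ft at tcp) -0.153 w 0.012798013722691312 28.475
```

View pics/p30.png

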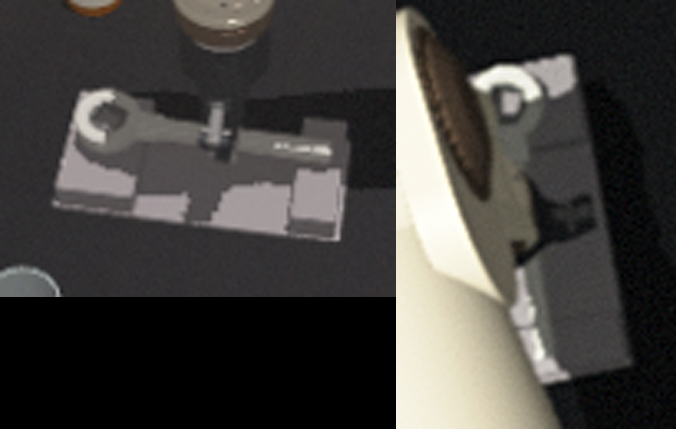

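The wrench is above both bars. Lowering it gently.

>>> {"name": "jog_arm", "arguments": {
  "deltas": [
    {"travel": [0, 0, -0.03], "twist": [0, 0, 0]},
    {"travel": [0, 0, -0.05], "twist": [0, 0, 0]},
    {"travel": [0, 0, -0.06], "twist": [0, 0, 0]},
    {"travel": [0, 0, -0.06], "twist": [0, 0, 0]}
  ]
}}

```text
time_s: 29.08
eef_pos: [0.5379, 0.1916, 0.0272]
ee_rot: [0.27, -3.13, 0.0]
contact_force: [-0.0, 0.4, -4.1]
gripper_width: 0.013
```

```bash
python3 chk.py
```

```text
[0.5379 0.1916 0.0272] theta -350.13 F [-0.    0.4  -4.06] M [-0.035  0.307 -0.009] Mz about nut (ft at tcp) -0.013 w 0.012988812270261624 29.075
```

>>> {"name": "jog_arm", "arguments": {
  "deltas": [
    {"travel": [0, 0, -0.005], "twist": [0, 0, 0]},
    {"travel": [0, 0, -0.01], "twist": [0, 0, 0]},
    {"travel": [0, 0, -0.01], "twist": [0, 0, 0]}
  ]
}}

```text
time_s: 29.45
eef_pos: [0.5383, 0.1917, 0.0254]
ee_rot: [-0.27, 3.129, 0.0]
contact_force: [-2.4, -0.5, 3.9]
gripper_width: 0.0131
```

```bash
python3 chk.py
```

```text
[0.5383 0.1917 0.0254] theta 9.860000000000014 F [-2.41 -0.5   3.91] M [-0.286  1.081  0.085] Mz about nut (ft at tcp) 1.108 w 0.013100535686350967 29.45
```

It's in contact at about 8 N. Opening the jaws and rising.

>>> {"name": "jog_arm", "arguments": {
  "deltas": [
    {"travel": [0, 0, 0], "twist": [0, 0, 0]},
    {"travel": [0, 0, 0], "twist": [0, 0, 0]},
    {"travel": [0, 0, 0], "twist": [0, 0, 0]},
    {"travel": [0, 0, 0], "twist": [0, 0, 0]},
    {"travel": [0, 0, 0], "twist": [0, 0, 0]},
    {"travel": [0, 0, 0], "twist": [0, 0, 0]}
  ],
  "jaw": -0.4
}}

```text
time_s: 30.2
eef_pos: [0.5381, 0.1915, 0.0243]
ee_rot: [0.27, -3.13, -0.0]
contact_force: [0.7, -0.1, 0.6]
gripper_width: 0.0598
```

>>> {"name": "jog_arm", "arguments": {
  "deltas": [
    {"travel": [0, 0, 0.05], "twist": [0, 0, 0]},
    {"travel": [0, 0, 0.2], "twist": [0, 0, 0]},
    {"travel": [0, 0, 0.4], "twist": [0, 0, 0]},
    {"travel": [0, 0, 0.6], "twist": [0, 0, 0]},
    {"travel": [0, 0, 0.75], "twist": [0, 0, 0]},
    {"travel": [-0.15, -0.1, 0.85], "twist": [0, 0, 0]},
    {"travel": [-0.3, -0.2, 0.85], "twist": [0, 0, 0]},
    {"travel": [-0.45, -0.4, 0.85], "twist": [0, 0, 0]},
    {"travel": [-0.5, -0.55, 0.85], "twist": [0, 0, 0]},
    {"travel": [-0.5, -0.6, 0.85], "twist": [0, 0, 0]},
    {"travel": [-0.5, -0.6, 0.85], "twist": [0, 0, 0]}
  ]
}}

```text
time_s: 31.58
eef_pos: [0.3878, 0.0108, 0.2806]
ee_rot: [-0.266, 3.128, -0.0]
contact_force: [0.3, 0.5, -0.8]
gripper_width: 0.0598
```

```bash
python3 - <<'E'
from h import *
S=vision.camera('side');T=vision.camera('top');np.save('T2.npy',T)
s=state();print(s['eef_pos'],s['time_s'],s['contact_force'],s['gripper_width'])
cv2.imwrite('pics/t31.png',T[:,:,::-1])
a=cv2.resize(S[145:330,230:370],None,fx=3,fy=3,interpolation=cv2.INTER_CUBIC);cv2.imwrite('pics/s31.png',a[:,:,::-1])
c=np.clip((T[212:242,365:395,::-1].astype(float)-170)*3,0,255).astype(np.uint8)
cv2.imwrite('pics/nut31.png',cv2.resize(np.hstack([c,T[212:242,365:395,::-1]]),None,fx=12,fy=12,interpolation=cv2.INTER_CUBIC))
E
```

```text
[0.38815387 0.01185477 0.27990003] 31.675 [ 0.66438206  0.59955084 -0.13368588] 0.05968956497754575
```

View pics/t31.png

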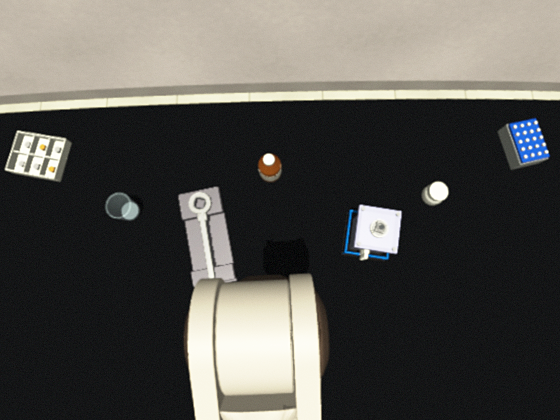

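View pics/s31.png

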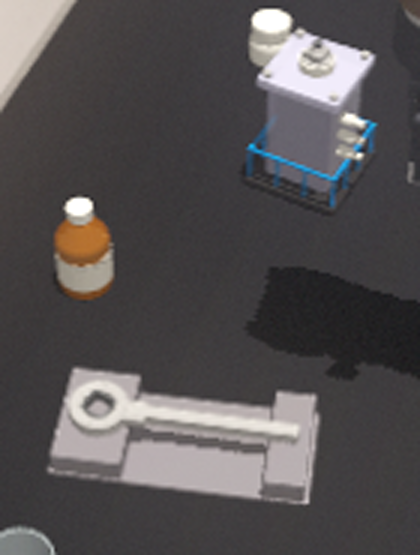

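View pics/nut31.png

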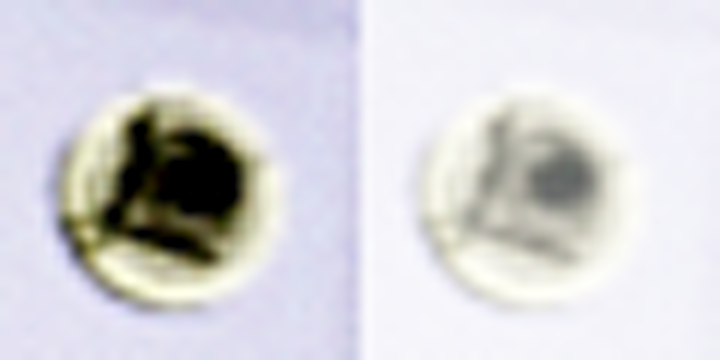

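The nut's flats now lie at about 71° mod 90, against 72.7° expected at the stop. The wrench rests on both bars with its ring at (200,203) in the top view, and the bystanders have not moved. Handing in.

```bash
python3 -c "
from bench import arm,state
print(arm.job_done(),state()['time_s'])"
```

```text
the job is handed in; nothing more can be done
the job is handed in; nothing more can be done
```

I put the wrench on the nut, drove the nut to its stop with three clockwise strokes and two slipping returns, and gave it a last steady pull. I then lifted the wrench off, laid it back across both bars and handed the job in. The clock read 31.7 s at my last check.

- **Final pull:** I held it for just under 1 s. The wrist torque about the nut read 1.15 Nm, which means about 8.3° of column twist. The lid's movement in the side picture gave about 7.6°. So the two checks differ slightly, but both are above the 0.1 rad (5.7°) needed and far below 17°.
- **Nut home:** in the last top picture its flats lie at about 71°, against 72.7° expected at the stop. The torque also rose steadily there instead of staying at the running level.
- **Wrench on the nut:** in one side picture the ring looked 2–3 mm above its seat. Pressing further down only tilted the handle and did not move the ring, so I took it as seated. I could not measure the ratchet's slip directly; the two returns of 75° and 83° suggest it was well over what was needed.
- **End state:** in the last pictures the wrench lies on both bars, with its ring on the wider one. The bottle, beaker and jar look unmoved, and the arm is clear of everything.

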